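# Free the overrun stopper and complete the set

## Task

The wooden tray must hold one crystal stopper of each colour (ruby, cobalt blue, green), but one failed inspection and lies in the yellow reject box. Its replacement has, like the other two in the chute, overrun the brass spring stop and sits stuck under the clear guard at the low end of its lane, where it can be neither gripped nor lifted: reach in under the guard from the open low end, gently ease only the stopper of the missing colour back up its lane past the spring until it stands free in the open, then lift it out and stand it upright on the floor of the tray's empty compartment. It is glass, so set it down and do not drop it; leave the other stoppers in chute, tray and reject box, and everything else on the bench, where they are.

Things in the scene. Friction and masses are not known exactly. Their poses are not given: they have to be found in the camera images.
- chute: Fixed three-lane feed chute, vibrator off. Origin on the bench below u = 0; x points up the lanes, y left, z up. Lanes climb along +x at 6 degrees: u = distance up the lane floor, h = height square to it; u = 0, h = 0 is at x = 0, z = 120 mm. Lane centre lines at y = +53, 0, -53; lanes 43 mm wide, dividers 10 thick, 24 high, so the lanes are open above h = 24 beyond the guard (to u = 240). Parts stay where left.
- guard_edge (a point): Middle of the lower front (downhill) edge, u = 5, h = 68, of the clear end guard: a plate 3 mm thick from u = 5 to 30 over all three lanes, underside at h = 68, carried by the dividers, which reach up to it there. Under it each lane is a tunnel 43 wide, 68 high and 25 long, open at both ends
- end_lip (a point): Top of the steel lip across the low end of all lanes, on the middle lane's centre line: 6 mm high (h = 6), 4 mm thick, at u = -12 to -8; stops pieces leaving the chute downhill
- spring_stops (a point): Nose tip of the middle lane's brass spring stop: u = 32, h = 18, in the left (+y) wall, nose radius 4 mm, standing out 5.5 mm. It yields sideways into the wall (4 to 9 N, slightly damped). Every lane has the same. A stopper pushed uphill meets it with its centre at u = 18 to 21, needs a steady push of about 4 to 12 N low on its head, and is past and free once its centre is beyond u = 34
- bay_left (a point): Open pick-up bay: point on the floor of the left lane (y = +53 mm), on its centre line, at u = 52; a stopper standing there is clear of guard and spring stop
- bay_middle (a point): The same point of the middle lane
- bay_right (a point): The same point of the right lane
- tray: Fixed light-wood stopper tray, 214 (x) x 78 (y) x 20 mm, origin under its centre, x along its length; floor 5 mm thick, walls and dividers 5 mm; three square-ish compartments in a row, about 65 (x) x 68 (y) mm inside
- cell_0 (a point): Middle of the floor of the tray's compartment 0 (counted along the tray's +x)
- cell_1 (a point): Middle of the floor of the tray's compartment 1 (counted along the tray's +x)
- cell_2 (a point): Middle of the floor of the tray's compartment 2 (counted along the tray's +x)
- reject_box: Fixed yellow open box for rejects, 95 x 95 x 45 mm, origin under its centre
- lane_ruby_mid (a point): Centre of the ruby red glass stopper stuck in the chute, 31 mm above its foot. 62 mm high, about 130 g, upside down: flat round head (40 mm across, 28 high) below, plain shank (22 thick at the head, 20 at the end) up, z along it. Starts under the guard at about u = 14, leaning back with the chute; one colour per lane, which lane varies
- lane_cobalt_mid (a point): Centre of the cobalt blue glass stopper stuck in the chute, 31 mm above its foot. 62 mm high, about 130 g, upside down: flat round head (40 mm across, 28 high) below, plain shank (22 thick at the head, 20 at the end) up, z along it. Starts under the guard at about u = 14, leaning back with the chute; one colour per lane, which lane varies
- lane_green_mid (a point): Centre of the green glass stopper stuck in the chute, 31 mm above its foot. 62 mm high, about 130 g, upside down: flat round head (40 mm across, 28 high) below, plain shank (22 thick at the head, 20 at the end) up, z along it. Starts under the guard at about u = 14, leaning back with the chute; one colour per lane, which lane varies
- kit_ruby_mid (a point): Centre of a second ruby red stopper, same shape, standing the same way. Starts in a compartment of the tray, or (one of the three colours) in the reject box
- kit_cobalt_mid (a point): Centre of a second cobalt blue stopper, same shape, standing the same way. Starts in a compartment of the tray, or (one of the three colours) in the reject box
- kit_green_mid (a point): Centre of a second green stopper, same shape, standing the same way. Starts in a compartment of the tray, or (one of the three colours) in the reject box
- goblet: Clear goblet standing upside down, 130 mm high, 76 mm wide, origin at the middle of its underside; not part of the job
- polish_jar: Brown jar of polish with white cap, 64 mm wide, 85 mm high, origin at its underside; not part of the job
- grind_wheel: Red-brown grinding wheel lying flat, 100 mm wide, 16 mm high, origin at its underside; not part of the job
- spanner: Steel spanner, 150 mm, lying flat; not part of the job
- bench_brush: Bench brush, 170 mm, lying flat; not part of the job
Mind the look-alikes: they are no part of the job. What is shaped like the part that bears lane_cobalt_mid but black or grey is not meant.

How it is judged (in metres and radians):
On the way:
1. the stopper of the missing colour has been pushed back up its lane past the spring stop (its centre more than 36 mm up the chute from its origin) and still stands on the lane floor (((horizontal distance between kit_ruby_mid and tray above 0.15 m and x of lane_ruby_mid in the frame of chute above 0.036 m and z of lane_ruby_mid in the frame of chute below 0.165 m and angle between lane_ruby_mid's own z axis and vertical below 0.2 rad) or (horizontal distance between kit_cobalt_mid and tray above 0.15 m and x of lane_cobalt_mid in the frame of chute above 0.036 m and z of lane_cobalt_mid in the frame of chute below 0.165 m and angle between lane_cobalt_mid's own z axis and vertical below 0.2 rad) or (horizontal distance between kit_green_mid and tray above 0.15 m and x of lane_green_mid in the frame of chute above 0.036 m and z of lane_green_mid in the frame of chute below 0.165 m and angle between lane_green_mid's own z axis and vertical below 0.2 rad))), for 0.1 s.
At the end, for the whole second after the job is handed in: The chute's stopper of the missing colour stands upright (within 0.08 rad), released and at rest, on the floor of the tray's empty compartment: one of each colour in the tray. The reject, the tray's first two stoppers and the chute's other two are within 25 mm of where they started (((horizontal distance between kit_ruby_mid and tray above 0.15 m and (x of lane_ruby_mid in the frame of tray between -0.105 and 0.105 m and y of lane_ruby_mid in the frame of tray between -0.037 and 0.037 m and z of lane_ruby_mid in the frame of tray between 0.032 and 0.04 m and angle between lane_ruby_mid's own z axis and vertical below 0.08 rad) and linear speed of lane_ruby below 0.02 m/s and distance of each of kit_ruby_mid, kit_cobalt_mid, lane_cobalt_mid, kit_green_mid, lane_green_mid from where it was at the start of the episode below 0.025 m and (x of kit_cobalt_mid in the frame of tray between -0.105 and 0.105 m and y of kit_cobalt_mid in the frame of tray between -0.037 and 0.037 m and z of kit_cobalt_mid in the frame of tray between 0.032 and 0.04 m and angle between kit_cobalt_mid's own z axis and vertical below 0.08 rad) and (x of kit_green_mid in the frame of tray between -0.105 and 0.105 m and y of kit_green_mid in the frame of tray between -0.037 and 0.037 m and z of kit_green_mid in the frame of tray between 0.032 and 0.04 m and angle between kit_green_mid's own z axis and vertical below 0.08 rad)) or (horizontal distance between kit_cobalt_mid and tray above 0.15 m and (x of lane_cobalt_mid in the frame of tray between -0.105 and 0.105 m and y of lane_cobalt_mid in the frame of tray between -0.037 and 0.037 m and z of lane_cobalt_mid in the frame of tray between 0.032 and 0.04 m and angle between lane_cobalt_mid's own z axis and vertical below 0.08 rad) and linear speed of lane_cobalt below 0.02 m/s and distance of each of kit_ruby_mid, lane_ruby_mid, kit_cobalt_mid, kit_green_mid, lane_green_mid from where it was at the start of the episode below 0.025 m and (x of kit_ruby_mid in the frame of tray between -0.105 and 0.105 m and y of kit_ruby_mid in the frame of tray between -0.037 and 0.037 m and z of kit_ruby_mid in the frame of tray between 0.032 and 0.04 m and angle between kit_ruby_mid's own z axis and vertical below 0.08 rad) and (x of kit_green_mid in the frame of tray between -0.105 and 0.105 m and y of kit_green_mid in the frame of tray between -0.037 and 0.037 m and z of kit_green_mid in the frame of tray between 0.032 and 0.04 m and angle between kit_green_mid's own z axis and vertical below 0.08 rad)) or (horizontal distance between kit_green_mid and tray above 0.15 m and (x of lane_green_mid in the frame of tray between -0.105 and 0.105 m and y of lane_green_mid in the frame of tray between -0.037 and 0.037 m and z of lane_green_mid in the frame of tray between 0.032 and 0.04 m and angle between lane_green_mid's own z axis and vertical below 0.08 rad) and linear speed of lane_green below 0.02 m/s and distance of each of kit_ruby_mid, lane_ruby_mid, kit_cobalt_mid, lane_cobalt_mid, kit_green_mid from where it was at the start of the episode below 0.025 m and (x of kit_ruby_mid in the frame of tray between -0.105 and 0.105 m and y of kit_ruby_mid in the frame of tray between -0.037 and 0.037 m and z of kit_ruby_mid in the frame of tray between 0.032 and 0.04 m and angle between kit_ruby_mid's own z axis and vertical below 0.08 rad) and (x of kit_cobalt_mid in the frame of tray between -0.105 and 0.105 m and y of kit_cobalt_mid in the frame of tray between -0.037 and 0.037 m and z of kit_cobalt_mid in the frame of tray between 0.032 and 0.04 m and angle between kit_cobalt_mid's own z axis and vertical below 0.08 rad)))); the robot touches nothing.
It fails at once if a stopper in the tray or the one in the reject box is displaced by more than 25 mm (distance of any of kit_ruby_mid, kit_cobalt_mid, kit_green_mid from where it was at the start of the episode above 0.025 m).
It fails at once if a stopper in the chute whose colour the tray already has is displaced by more than 25 mm ((not (horizontal distance between kit_ruby_mid and tray above 0.15 m) and distance of lane_ruby_mid from where it was at the start of the episode above 0.025 m) or (not (horizontal distance between kit_cobalt_mid and tray above 0.15 m) and distance of lane_cobalt_mid from where it was at the start of the episode above 0.025 m) or (not (horizontal distance between kit_green_mid and tray above 0.15 m) and distance of lane_green_mid from where it was at the start of the episode above 0.025 m)).
It fails at once if a stopper under the guard is rammed or squeezed: the fingers press on it with over 35 N ((x of lane_ruby_mid in the frame of chute below 0.03 m and z of lane_ruby_mid in the frame of chute between 0.14 and 0.165 m and y of lane_ruby_mid in the frame of chute between -0.075 and 0.075 m and contact force between the fingers and lane_ruby above 35 N) or (x of lane_cobalt_mid in the frame of chute below 0.03 m and z of lane_cobalt_mid in the frame of chute between 0.14 and 0.165 m and y of lane_cobalt_mid in the frame of chute between -0.075 and 0.075 m and contact force between the fingers and lane_cobalt above 35 N) or (x of lane_green_mid in the frame of chute below 0.03 m and z of lane_green_mid in the frame of chute between 0.14 and 0.165 m and y of lane_green_mid in the frame of chute between -0.075 and 0.075 m and contact force between the fingers and lane_green above 35 N)).
It fails at once if a stopper is dropped: it falls or flies, held by nothing, faster than 0.6 m/s (a fall of about 18 mm) ((linear speed of lane_ruby above 0.6 m/s and contact force between the fingers and lane_ruby below 0.05 N) or (linear speed of lane_cobalt above 0.6 m/s and contact force between the fingers and lane_cobalt below 0.05 N) or (linear speed of lane_green above 0.6 m/s and contact force between the fingers and lane_green below 0.05 N)).
It fails at once if a thing on the bench that has no part in the job is displaced by more than 40 mm (distance of any of goblet, polish_jar, grind_wheel, spanner, bench_brush from where it was at the start of the episode above 0.04 m).
It also fails if it takes over 50 s, if anything falls off the work surface, if the arm or the gripper's body presses on something with over 40 N, if the wrist force passes 120 N, or if a joint passes its speed limit or range.

## Robot

A 6-joint arm with a two-finger parallel gripper is mounted at the origin on the work surface. World frame = base frame: x ahead of the robot, y to its left, z up, the work surface at z = 0. Lengths are in mm, angles in rad, forces in N, time in s.
With the tool pointing down it reaches from about 350 to 775 mm from the base axis. Payload 7.3 kg.
Tool frame: the origin (TCP) lies midway between the tips of the shut fingers; the grasp point (between the pads) lies 19 mm behind it; z points along the fingers, y is the line along which they close (so a half turn about z gives the same grasp; the last joint's range is limited). The gripper opens to 92 mm and grips with 3 to 60 N. Pads are 19 mm wide; open, the fingers measure 130 mm over their backs; the gripper's body (75 mm by 190 mm) begins 47 mm behind the grasp point.
Start: joints at [1.187, 0.342, 1.524, -0, 1.275, -0.146], TCP at [123.655, 510.249, 226.741] pointing down, gripper open.
Joint ranges: [-2.53, 2.53], [-0.77, 2.02], [0.04, 2.7], [-1, 4.14], [0.28, 2.66], [-3.11, 3.11]. Speed limits (rad/s): [2.57, 2.57, 3.14, 3.14, 3.14, 3.14].

## Interface

Orientations are given as [roll, pitch, yaw] about the fixed x, y, z axes, in that order (R = Rz(yaw) Ry(pitch) Rx(roll)).
In Python, from plant import bot gives the robot as it stands.
- The arm moves only by the tool jog_arm, never from a script. Its arguments are lists of equal length, an entry for each row: "dp": the shift along the tool's x, y, z in m, a list of three; "twist": the turn about the tool's z in degrees. A call has 1 to 10 rows; each row shifts and turns the commanded pose from where the row before left it, along the tool's axes as they then stand; what a row does not reach is not made up. A row lasts 1/8 s, in which the tool goes at most 62.5 mm and 10.7 degrees, less where a joint would pass 70% of its speed; a pose out of reach is approached as far as the arm can. A call is refused whole if a number of a shift passes 0.0625 or a number of a turn 10.7, either way. A call with a gripper value outside its range is refused whole. "jaw" is the finger opening in m, from 0 to 0.0918, set as the call begins (left out, the last holds). The fingers move at their own pace and stop on an object; the grip force is fixed at half the most. Time passes only in rows, so rows that do not move let the fingers close. It gives the time, the measured TCP pose, the force, the opening and the grip force at its end, in the units of the state.
- bot.get_obs(): the state, without advancing time (a new reading comes with each control period).
- bot.capture(name): name is "side" or "top" or "wrist"; returns the picture (400x640x3 uint8, blue, green, red); there is no depth.
- bot.camera_params(name): a dict with "fx", "fy", "cx", "cy" (pixels), "R" (3x3) and "t" (3): a world point X has camera coordinates R X + t. Camera axes: x right, y down, z forward; pixel columns grow to the right and rows downward; lengths in mm; the calibration is good to about 2 mm. A picture is of the moment at which its call begins: read the wrist's pose just before it. camera_params takes no time and is no camera call; for the wrist camera it gives the pose at the moment of the call.
- bot.close_job(): hands the job in; it is judged then, once.
Trained networks look in the newest picture that a camera, given by its name, has taken for a name from the list of things; names that differ only in an ending like _2 or _b are one class to them, and where a whole thing is asked for, a point or a joint stands for the part that bears it (a point fixed in the world has none). Each returns a list of dicts, best first, with "confidence" (0 to 1); they miss things now and then, are a little off and sometimes report something else, mostly with a low value. They report only what shows in the picture. A call takes as long as a camera call. They do not tell look-alikes from the thing itself.
- bot.find_in(camera, label): "bbox" ([centre column, centre row, width, height] in pixels, round what is visible of it).
- bot.masks_of(camera, label): "pixels" (400x640 bool, what is visible of it) and "bbox" ([centre column, centre row, width, height] in pixels, round what is visible of it).
The state is a dict: "time": time; "joint_positions": joint angles; "dq": joint speeds; "tau": joint torques, N m; "tool_pos": TCP position; "tcp_rot": TCP orientation; "contact_force": force on the tool from outside, world axes, zero at the start; "moment": the same for the moment, N m; "grip_width": finger opening in mm; "finger_force": force on a finger pad.
Only numpy, scipy, OpenCV 4.12 (cv2) and the standard library are available. Lean on these libraries where they do the work, as an engineer would, in place of code of your own. Each camera call takes 0.05 s, during which the arm holds its last target. There are 200 camera calls.

## Working session

There is one attempt and no reset: what is moved stays moved. The work goes in short steps, Python scripts to look and compute and a tool call to move; the robot and the scene stay as the last step left them, time stands still between calls to the robot, and variables do not carry over. Pictures are saved under pics/ and viewed, at most 12 in all, crops included, and the job is handed in when it is done.

Besides the shell and the picture viewer there is one more tool, called after "Call:" by a JSON object that holds its "api" and its "payload", one argument or row to a line. jog_arm: Moves the arm, as the interface text tells. Its arguments: {"type":"object","properties":{"dp":{"type":"array"},"twist":{"type":"array"},"jaw":{"type":"number"}},"required":["dp","twist"]}

```bash
mkdir -p pics; ls
python3 - <<'E'
from plant import bot
import cv2,numpy as np
o=bot.get_obs();print(o)
for c in("side","top"):
    im=bot.capture(c);cv2.imwrite(f"pics/{c}0.png",im)
    p=bot.camera_params(c);print(c,p)
    for l in("chute","tray","reject_box","lane_ruby_mid","lane_cobalt_mid","lane_green_mid"):
        print(l,[(np.round(d["bbox"]).tolist(),round(d["confidence"],2)) for d in bot.find_in(c,l)])
print(bot.get_obs()["time"])
E
```

```text
pics
{'time': 0.0, 'joint_positions': array([ 1.18697096e+00,  3.42713709e-01,  1.52500070e+00, -2.05252556e-06,
        1.27537591e+00, -1.46000078e-01]), 'dq': array([ 0.00136107, -0.00108507, -0.0009557 ,  0.00110745,  0.00110376,
       -0.000102  ]), 'tau': array([-3.74082538e-04, -4.31237340e+01, -2.44224000e+01,  7.17547699e-02,
        5.59571455e-02, -7.32491162e-05]), 'tool_pos': array([123.5149032 , 509.85949277, 226.05532608]), 'tcp_rot': array([-3.14011064e+00, -2.15940888e-04,  2.90376780e+00]), 'contact_force': array([-0.13239696, -0.01052403, -0.04760104]), 'moment': array([ 0.00405686,  0.01158875, -0.01623858]), 'finger_force': 0.0, 'grip_width': 91.65122209644885}
side {'fx': 390.80418775965836, 'fy': 390.80418775965836, 'cx': 318.48559295221696, 'cy': 197.9941448139676, 'R': array([[ 0.81803415, -0.5748359 , -0.01959119],
       [-0.35780256, -0.48192025, -0.79983136],
       [ 0.45033039,  0.66129915, -0.59990497]]), 't': array([-432.30654701,  310.57744747,  913.28403849])}
chute [([348.0, 171.0, 90.0, 85.0], 0.69)]
tray [([348.0, 170.0, 94.0, 78.0], 0.28)]
reje
[... 431 characters left out ...]
00.21014351386899, 'R': array([[ 0.01411154, -0.99972412,  0.01877621],
       [-0.98060891, -0.01750768, -0.19519129],
       [ 0.19546617, -0.01565767, -0.98058544]]), 't': array([  -8.68648176,  558.36961129, 1427.79459269])}
chute [([288.0, 135.0, 86.0, 104.0], 0.85)]
tray [([392.0, 221.0, 31.0, 76.0], 0.79), ([292.0, 133.0, 80.0, 106.0], 0.45)]
reject_box [([178.0, 268.0, 44.0, 41.0], 0.68)]
lane_ruby_mid [([319.0, 171.0, 10.0, 2.0], 0.39)]
lane_cobalt_mid [([257.0, 209.0, 23.0, 13.0], 0.76), ([226.0, 231.0, 14.0, 26.0], 0.76), ([340.0, 204.0, 21.0, 11.0], 0.72), ([280.0, 179.0, 9.0, 9.0], 0.59), ([233.0, 186.0, 22.0, 13.0], 0.58)]
lane_green_mid [([300.0, 174.0, 13.0, 12.0], 0.51)]
0.7
```

Run:
```python
import cv2
a=cv2.imread("pics/top0.png")[70:310,140:440];cv2.imwrite("pics/topc.png",cv2.resize(a,(750,600),interpolation=cv2.INTER_CUBIC))
a=cv2.imread("pics/side0.png")[110:290,170:440];cv2.imwrite("pics/sidec.png",cv2.resize(a,(800,533),interpolation=cv2.INTER_CUBIC))
```

```text
(no output)
```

View pics/topc.png

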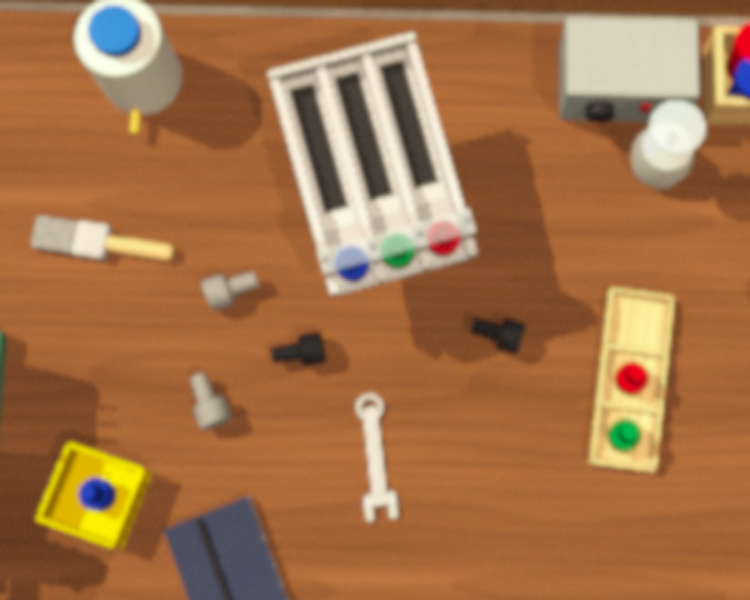

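View pics/sidec.png

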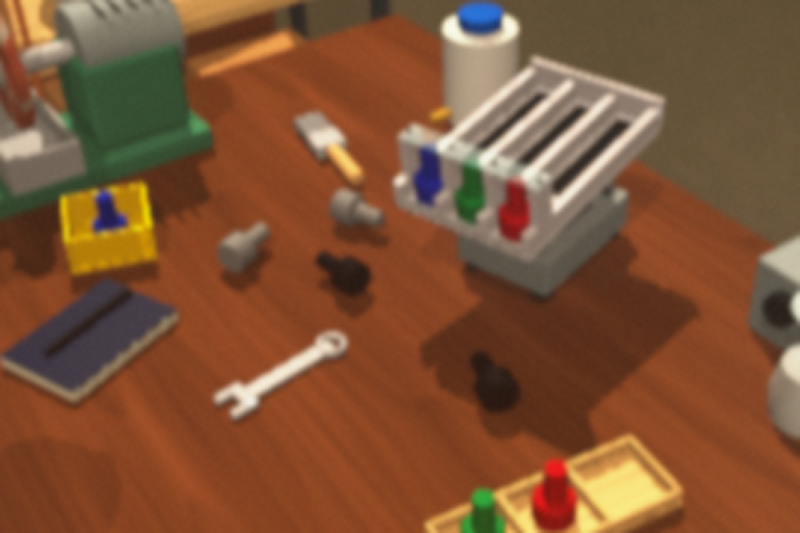

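The reject box holds cobalt (topc 97,493), and the tray already has ruby (632,378) and green (625,435). So cobalt is missing.

Candidates for the replacement:
- **Blue stopper:** in the left lane under the guard (topc 352,263; full top image about 281,175). It is upright, blue and at the low end of its lane, so it fits.
- **Look-alikes:** two grey parts (230,290 and 208,402) and two black ones (300,350 and 497,333) lie on the bench. They are not meant.

The empty compartment is the far one, at topc (640,318). Next I'll fit the poses.

```bash
cat > h.py <<'E'
import cv2,numpy as np
from plant import bot
def proj(p,X):
    c=np.asarray(X)@p["R"].T+p["t"];return np.c_[p["fx"]*c[:,0]/c[:,2]+p["cx"],p["fy"]*c[:,1]/c[:,2]+p["cy"]]
def stopper():
    a=np.linspace(0,2*np.pi,24,endpoint=False)
    return np.vstack([np.c_[r*np.cos(a),r*np.sin(a),0*a+z] for r,z in((20,0),(20,28),(11,28),(10,62))])
S=stopper()
def cent(p,X):
    pr=proj(p,X).astype(np.float32)
    m=np.zeros((400*8,640*8),np.uint8)
    for q in(pr[:48],pr[48:]): cv2.fillConvexPoly(m,np.round(cv2.convexHull(q)*8).astype(int),1)
    M=cv2.moments(m,True);return np.array([M["m10"]/M["m00"]/8,M["m01"]/M["m00"]/8])
def rz(a):return np.array([[np.cos(a),-np.sin(a),0],[np.sin(a),np.cos(a),0],[0,0,1]])
def lane_pt(c,u,y,h):  # c=x,y,yaw
    s,k=np.sin(np.radians(6)),np.cos(np.radians(6))
    u,y,h=np.broadcast_arrays(u,y,h)
    L=np.c_[np.ravel(u*k-h*s),np.ravel(y),120+np.ravel(u*s+h*k)]
    return L@rz(c[2]).T+[c[0],c[1],0]
def blobs(im):
    hsv=cv2.cvtColor(im,cv2.COLOR_BGR2HSV);out={}
    for n,(lo,hi) in dict(ruby=(172,186),cobalt=(108,130),green=(55,85)).items():
        H=hsv[...,0].astype(int);H=np.where(H<10,H+180,H)
        m=((H>=lo)&(H<=hi)&(hsv[...,1]>90)&(hsv[...,2]>50)).astype(np.uint8)
        k,l,st,ce=cv2.connectedComponentsWithStats(m)
        out[n]=[(ce[i].round(1).tolist(),int(st[i,4])) for i in range(1,k) if st[i,4]>25]
    return out
E
python3 - <<'E'
from h import *
for c in("side","top"):print(c,blobs(cv2.imread(f"pics/{c}0.png")))
p=bot.camera_params("top")
def ray(uv,z):
    d=np.linalg.inv(p["R"])@np.array([(uv[0]-p["cx"])/p["fx"],(uv[1]-p["cy"])/p["fy"],1]);o=-p["R"].T@p["t"];return (o+d*(z-o[2])/d[2]).round(1)
f=lambda x,y:(140+x/2.5,70+y/2.5)
for n,q,z in(("cob",(352,263),150),("gre",(398,250),150),("rub",(443,238),150),("tray1",(610,287),20),("tray2",(675,293),20),("tray3",(657,472),20),("tray4",(590,464),20),("gob",(665,170),0),("chuteTopL",(268,72),160),("ctr",(415,35),160)):print(n,ray(f(*q),z))
E
```

```text
side {'ruby': [([343.1, 181.0], 191), ([510.7, 231.0], 281), ([545.9, 266.9], 422), ([356.6, 277.7], 249), ([596.6, 368.6], 33), ([543.8, 386.4], 28), ([554.0, 394.4], 28)], 'cobalt': [([331.9, 115.4], 111), ([314.1, 169.4], 110), ([205.7, 181.7], 62), ([498.6, 237.9], 273), ([533.2, 244.2], 286)], 'green': [([215.7, 148.3], 985), ([162.2, 169.8], 182), ([328.3, 174.9], 98), ([332.5, 278.5], 30), ([331.8, 289.7], 60)]}
top {'ruby': [([441.9, 86.6], 249), ([484.4, 101.9], 259), ([317.8, 167.8], 75), ([392.2, 220.9], 102)], 'cobalt': [([452.5, 94.2], 465), ([281.3, 178.1], 51), ([178.2, 267.2], 118)], 'green': [([299.4, 173.1], 52), ([123.1, 232.9], 1459), ([611.1, 308.5], 8079), ([389.3, 243.8], 95), ([107.2, 297.4], 370)]}
cob [607.8 126.  150. ]
gre [623.6  75.5 150. ]
rub [638.3  25.9 150. ]
tray1 [ 616.2 -177.3   20. ]
tray2 [ 610.2 -256.2   20. ]
tray3 [ 393.6 -230.8   20. ]
tray4 [ 401.7 -151.8   20. ]
gob [ 772.5 -250.3    0. ]
chuteTopL [825.8 227.  160. ]
ctr [874.3  61.9 160. ]
```

Call:
{"api": "jog_arm", "payload": {
  "dp": [
    [0,0,0]
  ],
  "twist": [
    [0,2,0]
  ]
}}

```text
$.twist[0]: bad value
```

The jog refused a 3-vector twist, so tilt can't be commanded directly. I'll move toward the lane's azimuth with the closing axis square to the lane, and learn how the arm behaves on the way.

Call:
{"api": "jog_arm", "payload": {
  "dp": [
    [-0.045,-0.0255,-0.02],
    [-0.045,-0.0255,-0.02],
    [-0.045,-0.0255,-0.02],
    [-0.045,-0.0255,-0.02],
    [-0.045,-0.0255,-0.02],
    [-0.045,-0.0255,-0.02],
    [-0.045,-0.0255,-0.02],
    [-0.045,-0.0255,-0.02],
    [-0.045,-0.0255,-0.02],
    [-0.045,-0.0255,-0.02]
  ],
  "twist": [0,0,0,0,0,0,0,0,0,0],
  "jaw": 0.0
}}

```text
time: 1.95
tool_pos: [501.9, 155.0, 427.6]
tcp_rot: [3.141, 0.0, 2.904]
contact_force: [1.0, 1.1, 0.1]
grip_width: 1.3
finger_force: 0.0
```

Run:
```python
from h import *
from scipy.optimize import least_squares
o=bot.get_obs();print({k:np.round(o[k],3) for k in("time","joint_positions","tool_pos","tcp_rot","grip_width")})
side,top=bot.camera_params("side"),bot.camera_params("top")
ob=[(top,53,(281.3,178.1)),(top,0,(299.4,173.1)),(top,-53,(317.8,167.8)),(side,-53,(343.1,181.0)),(side,0,(328.3,174.9)),(side,53,(314.1,169.4))]
def st(c,u,y):
    return lane_pt(c,u+S[:,0],y+S[:,1],S[:,2])
r=lambda c:np.ravel([cent(p,st(c,14,y))-q for p,y,q in ob])
s=least_squares(r,[594,122,.3],diff_step=1e-3);print("chute",s.x,np.round(s.fun,1))
```

```text
{'time': np.float64(1.95), 'joint_positions': array([ 0.154,  0.278,  1.077,  0.   ,  1.786, -1.179]), 'tool_pos': array([501.893, 155.041, 427.588]), 'tcp_rot': array([3.141, 0.   , 2.904]), 'grip_width': np.float64(1.326)}
chute [6.08997573e+02 7.24181646e+01 3.03325087e-01] [-0.5 -0.7 -0.3 -0.9 -0.5 -0.8 -0.2  1.7 -0.2  1.8 -0.1  1.5]
```

Call:
{"api": "jog_arm", "payload": {
  "dp": [
    [0.0225,0.032,-0.03],
    [0.0225,0.032,-0.03],
    [0,0,-0.06],
    [0,0,-0.06],
    [0,0,-0.06],
    [0,0,-0.06],
    [0,0,-0.06],
    [0,0,-0.06]
  ],
  "twist": [0,0,-7.75,-7.75,-7.75,-7.75,0,0]
}}

```text
time: 2.95
tool_pos: [385.4, 185.8, 691.1]
tcp_rot: [3.126, 0.036, -2.902]
contact_force: [0.8, -0.4, -0.1]
grip_width: 0.4
finger_force: 0.0
```

```bash
cat >> h.py <<'E'
def show():
    o=bot.get_obs();print({k:np.round(o[k],3).tolist() for k in("time","joint_positions","tool_pos","tcp_rot","contact_force","grip_width")})
    from scipy.spatial.transform import Rotation as Ro
    R=Ro.from_euler("xyz",o["tcp_rot"]).as_matrix();print("z axis",R[:,2].round(3),"tilt deg",np.degrees(np.arccos(-R[2,2])).round(2));return o,R
E
python3 -c "
from h import *
show()"
```

```text
{'time': 2.95, 'joint_positions': [0.258, 0.411, 0.037, 0.033, 2.657, -1.523], 'tool_pos': [385.427, 185.751, 691.063], 'tcp_rot': [3.126, 0.036, -2.902], 'contact_force': [0.763, -0.41, -0.128], 'grip_width': 0.386}
z axis [ 0.031  0.024 -0.999] tilt deg 2.23
```

The arm does tilt when a command is out of reach (2.2° here), so I can build up tilt that way. I'll test how quickly.

Call:
{"api": "jog_arm", "payload": {
  "dp": [
    [0.035,0,-0.05],
    [0.035,0,-0.05],
    [0.035,0,-0.05]
  ],
  "twist": [0,0,0]
}}

```text
time: 3.32
tool_pos: [309.0, 177.3, 747.2]
tcp_rot: [3.124, 0.181, -2.905]
contact_force: [-0.3, 0.5, 0.1]
grip_width: 0.5
finger_force: 0.0
```

```bash
python3 -c "
from h import *
show()"
```

```text
{'time': 3.325, 'joint_positions': [0.299, 0.265, 0.037, 0.014, 2.657, -1.497], 'tool_pos': [308.981, 177.343, 747.177], 'tcp_rot': [3.124, 0.181, -2.905], 'contact_force': [-0.306, 0.537, 0.133], 'grip_width': 0.462}
z axis [ 0.171  0.06  -0.983] tilt deg 10.43
```

Call:
{"api": "jog_arm", "payload": {
  "dp": [
    [0.035,0,-0.05],
    [0.035,0,-0.05],
    [0.035,0,-0.05],
    [0.035,0,-0.05],
    [0.035,0,-0.05],
    [0.035,0,-0.05],
    [0.035,0,-0.05]
  ],
  "twist": [0,0,0,0,0,0,0]
}}

```text
time: 4.2
tool_pos: [84.6, 159.3, 813.7]
tcp_rot: [3.119, 0.431, -2.909]
contact_force: [0.2, -0.2, 0.3]
grip_width: 0.4
finger_force: 0.0
```

```bash
python3 -c "
from h import *
show()"
```

```text
{'time': 4.2, 'joint_positions': [1.277, 0.049, 0.037, -0.851, 2.658, -1.366], 'tool_pos': [84.612, 159.33, 813.725], 'tcp_rot': [3.119, 0.431, -2.909], 'contact_force': [0.239, -0.247, 0.303], 'grip_width': 0.383}
z axis [ 0.401  0.118 -0.908] tilt deg 24.73
```

Call:
{"api": "jog_arm", "payload": {
  "dp": [
    [-0.04,-0.002,0.033],
    [-0.046,-0.002,0.0375],
    [-0.046,-0.002,0.0375],
    [-0.046,-0.002,0.0375],
    [-0.046,-0.002,0.0375],
    [-0.046,-0.002,0.0375],
    [-0.046,-0.002,0.0375],
    [-0.046,-0.002,0.0375],
    [-0.046,-0.002,0.0375],
    [-0.046,-0.002,0.0375]
  ],
  "twist": [0,0,0,0,0,0,0,0,0,0]
}}

```text
time: 5.45
tool_pos: [601.2, 267.2, 657.1]
tcp_rot: [3.137, 0.452, -2.899]
contact_force: [-0.4, -0.4, 0.5]
grip_width: 0.5
finger_force: 0.0
```

```bash
python3 -c "
from h import *
show()"
```

```text
{'time': 5.45, 'joint_positions': [0.315, 0.552, 0.039, -0.031, 2.099, -1.522], 'tool_pos': [601.196, 267.154, 657.06], 'tcp_rot': [3.137, 0.452, -2.899], 'contact_force': [-0.444, -0.415, 0.531], 'grip_width': 0.504}
z axis [ 0.423  0.109 -0.899] tilt deg 25.91
```

Call:
{"api": "jog_arm", "payload": {
  "dp": [
    [-0.06,0,0],
    [-0.06,0,0],
    [-0.06,0,0]
  ],
  "twist": [0,0,0]
}}

```text
time: 5.82
tool_pos: [679.8, 271.4, 640.7]
tcp_rot: [3.123, 0.56, -2.9]
contact_force: [-0.2, -0.7, 0.0]
grip_width: 0.2
finger_force: 0.0
```

```bash
python3 -c "
from h import *
show()"
```

```text
{'time': 5.825, 'joint_positions': [0.275, 0.614, 0.038, 0.001, 1.93, -1.542], 'tool_pos': [679.786, 271.449, 640.726], 'tcp_rot': [3.123, 0.56, -2.9], 'contact_force': [-0.187, -0.671, 0.047], 'grip_width': 0.213}
z axis [ 0.511  0.145 -0.847] tilt deg 32.1
```

Call:
{"api": "jog_arm", "payload": {
  "dp": [
    [-0.06,0,0],
    [-0.06,0,0],
    [-0.06,0,0],
    [-0.06,0,0],
    [-0.06,0,0]
  ],
  "twist": [0,0,0,0,0]
}}

```text
time: 6.45
tool_pos: [771.6, 272.8, 645.3]
tcp_rot: [3.099, 0.751, -2.908]
contact_force: [-1.0, -0.1, 0.1]
grip_width: 0.1
finger_force: 0.0
```

```bash
python3 -c "
from h import *
show()"
```

```text
{'time': 6.45, 'joint_positions': [0.228, 0.67, 0.038, 0.046, 1.683, -1.57], 'tool_pos': [771.579, 272.781, 645.33], 'tcp_rot': [3.099, 0.751, -2.908], 'contact_force': [-1.027, -0.056, 0.101], 'grip_width': 0.116}
z axis [ 0.653  0.199 -0.731] tilt deg 43.06
```

```bash
cat >> h.py <<'E'
C=[609.0,72.4,.303]
def goto(u,y,h,C=C):
    o,R=show();X=lane_pt(C,u,y,h)[0];print("target",X.round(1),"tool delta mm",(R.T@(X-o["tool_pos"])).round(1))
    return X
def where(C=C):
    o=bot.get_obs();q=rz(-C[2])@(o["tool_pos"]-[C[0],C[1],0]);s,k=np.sin(np.radians(6)),np.cos(np.radians(6))
    print("u,y,h",np.round([q[0]*k+(q[2]-120)*s,q[1],-q[0]*s+(q[2]-120)*k],1))
E
python3 -c "
from h import *
goto(-60,53,70)"
```

```text
{'time': 6.45, 'joint_positions': [0.228, 0.67, 0.038, 0.046, 1.683, -1.57], 'tool_pos': [771.579, 272.781, 645.33], 'tcp_rot': [3.099, 0.751, -2.908], 'contact_force': [-1.027, -0.056, 0.101], 'grip_width': 0.116}
z axis [ 0.653  0.199 -0.731] tilt deg 43.06
target [529.2 103.  183.3] tool delta mm [ 516.3 -115.2  145.5]
```

Call:
{"api": "jog_arm", "payload": {
  "dp": [
    [0.0516,-0.0115,0.0146],
    [0.0516,-0.0115,0.0146],
    [0.0516,-0.0115,0.0146],
    [0.0516,-0.0115,0.0146],
    [0.0516,-0.0115,0.0146],
    [0.0516,-0.0115,0.0146],
    [0.0516,-0.0115,0.0146],
    [0.0516,-0.0115,0.0146],
    [0.0516,-0.0115,0.0146],
    [0.0516,-0.0115,0.0146]
  ],
  "twist": [0,0,0,0,0,0,0,0,0,0]
}}

```text
time: 7.7
tool_pos: [564.2, 123.9, 240.7]
tcp_rot: [3.096, 0.751, -2.903]
contact_force: [0.4, 1.6, 0.0]
grip_width: 0.4
finger_force: 0.0
```

Run:
```python
from h import *
goto(-30,53,12); where()
p=bot.camera_params("wrist");im=bot.capture("wrist");cv2.imwrite("pics/w1.png",im)
print(blobs(im))
for y in(53,0,-53):
    print(y,cent(p,lane_pt(C,14+S[:,0],y+S[:,1],S[:,2])).round(1))
X=lane_pt(C,[5,5,-8,-8],[-79,79,-79,79],[68,68,6,6])
for q in proj(p,X):cv2.circle(im,tuple(int(v) for v in q),3,(255,0,255),-1)
cv2.imwrite("pics/w1.png",im)
```

```text
{'time': 7.7, 'joint_positions': [-0.05, 0.13, 2.037, 0.771, 0.347, -2.526], 'tool_pos': [564.211, 123.92, 240.699], 'tcp_rot': [3.096, 0.751, -2.903], 'contact_force': [0.431, 1.557, 0.033], 'grip_width': 0.353}
z axis [ 0.652  0.205 -0.73 ] tilt deg 43.08
target [563.5 113.7 128.8] tool delta mm [ 78.6 -13.4  79.2]
u,y,h [-14.6  62.5 122.9]
{'ruby': [([179.2, 163.2], 2522), ([10.7, 167.9], 197)], 'cobalt': [([310.7, 154.5], 2024), ([438.5, 265.1], 130)], 'green': [([245.6, 155.8], 1866)]}
53 [311.9 156.8]
0 [246.5 160. ]
-53 [181.2 163.4]
```

View pics/w1.png

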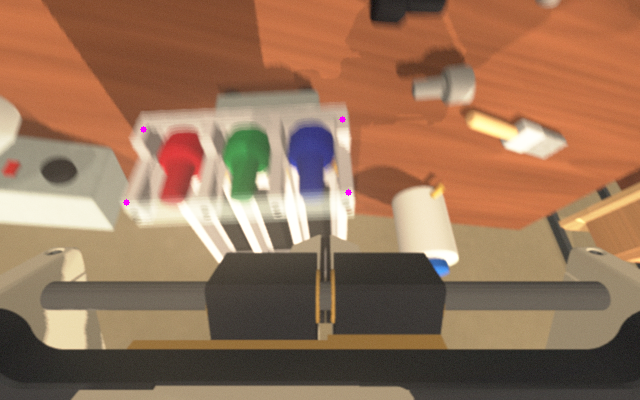

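The fitted magenta points land on the chute's front corners. The blue stopper in the outer lane (311,155) agrees with the prediction (312,157). That crop, at close range, confirms lane_cobalt: ruby (180,163), green (246,156), blue (311,155). Next I'll check joint reach near the tunnel.

```bash
cat > kin.py <<'E'
from h import *
from scipy.optimize import least_squares
from scipy.spatial.transform import Rotation as Ro
D=[([1.18697,.342714,1.525,0,1.275376,-.146],[123.515,509.86,226.055],None),
([.154,.278,1.077,0,1.786,-1.179],[501.893,155.041,427.588],None),
([.258,.411,.037,.033,2.657,-1.523],[385.427,185.751,691.063],[3.126,.036,-2.902]),
([.299,.265,.037,.014,2.657,-1.497],[308.981,177.343,747.177],[3.124,.181,-2.905]),
([1.277,.049,.037,-.851,2.658,-1.366],[84.612,159.33,813.725],[3.119,.431,-2.909]),
([.315,.552,.039,-.031,2.099,-1.522],[601.196,267.154,657.06],[3.137,.452,-2.899]),
([.275,.614,.038,.001,1.93,-1.542],[679.786,271.449,640.726],[3.123,.56,-2.9]),
([.228,.67,.038,.046,1.683,-1.57],[771.579,272.781,645.33],[3.099,.751,-2.908]),
([-.05,.13,2.037,.771,.347,-2.526],[564.211,123.92,240.7],[3.096,.751,-2.903])]
def fk(q,P,s4=1,s6=1):
    a,d,L1,e,L2,L3,k,off,w=P
    R=Ro.from_euler("z",q[0]);p=R.apply([a,0,d])
    R=R*Ro.from_euler("y",q[1]);p=p+R.apply([e,k,L1]);R=R*Ro.from_euler("y",q[2]);p=p+R.apply([0,0,L2])
    R=R*Ro.from_euler("z",q[3]);R=R*Ro.from_euler("y",q[4]);p=p+R.apply([w,off,L3]);R=R*Ro.from_euler("z",q[5]-np.pi/2)
    return p,R
def fit():
    f=lambda P:np.ravel([fk(q,P)[0]-x for q,x,_ in D])
    return least_squares(f,[0,350,400,0,350,250,70,0,0],loss="soft_l1")
s=fit();P=s.x
LO=np.array([-2.53,-.77,.04,-1,.28,-3.11]);HI=np.array([2.53,2.02,2.7,4.14,2.66,3.11])
def ik(X,R,q0,wr=100):
    g=lambda q:np.r_[fk(q,P)[0]-X,wr*(fk(q,P)[1].inv()*R).as_rotvec()]
    return least_squares(g,np.clip(q0,LO+1e-3,HI-1e-3),bounds=(LO,HI))
E
python3 - <<'E'
from kin import *
print(P.round(1),np.round(s.fun.reshape(-1,3),1).tolist())
for q,x,r in D:
    if r: print("rot err",(fk(q,P)[1].inv()*Ro.from_euler("xyz",r)).as_rotvec().round(3))
R=Ro.from_euler("xyz",D[-1][2])
for u,h in((-30,40),(-30,12),(0,12),(25,12),(52,50)):
    for q0 in(D[-1][0],[.1,.4,1.6,0,.4,-1.6]):
        i=ik(lane_pt(C,u,53,h)[0],R,q0);print(u,h,i.x.round(2),round(i.cost,2),(R.inv()*fk(i.x,P)[1]).as_rotvec().round(2))
E
```

```text
[ -1.8 230.1 483.7  45.5 399.3 325.   78.2  -1.5   1.6] [[23.8, 59.7, 2.5], [43.0, 7.2, 15.6], [-3.7, -0.6, -0.7], [-2.5, -0.4, -0.9], [-0.4, -3.0, -0.7], [-1.1, -0.1, -0.4], [-0.5, 0.2, -0.4], [0.8, 0.4, 0.4], [85.9, -1.1, 0.2]]
rot err [-0.000e+00  1.000e-03  3.141e+00]
rot err [-1.000e-03  0.000e+00  3.142e+00]
rot err [0.    0.    3.141]
rot err [ 0.    -0.    -3.141]
rot err [1.000e-03 0.000e+00 3.141e+00]
rot err [-1.000e-03  1.000e-03 -3.141e+00]
rot err [-1.000e-03 -1.000e-03  3.141e+00]
-30 40 [-0.1   0.11  2.36  1.7   0.28 -0.39] 0.08 [-0. -0.  0.]
-30 40 [-0.1   0.11  2.36  1.7   0.28 -0.39] 0.08 [-0. -0.  0.]
-30 12 [-0.1   0.17  2.38  1.99  0.3  -0.69] 0.0 [-0.  0. -0.]
-30 12 [-0.1   0.17  2.38  1.99  0.3  -0.69] 0.0 [ 0.  0. -0.]
0 12 [-0.07  0.21  2.31  1.93  0.28 -0.61] 0.37 [-0.01 -0.01  0.  ]
0 12 [-0.07  0.21  2.31  1.93  0.28 -0.61] 0.37 [-0.01 -0.01  0.  ]
25 12 [-0.06  0.25  2.25  1.86  0.28 -0.53] 2.72 [-0.02 -0.01  0.  ]
25 12 [-0.06  0.25  2.25  1.86  0.28 -0.53] 2.72 [-0.02 -0.01  0.  ]
52 50 [-0.04  0.21  2.14  1.26  0.28  0.1 ] 5.29 [-0.03  0.   -0.  ]
52 50 [-0.04  0.21  2.14  1.26  0.28  0.1 ] 5.29 [-0.03  0.    0.  ]
```

```bash
sed -i 's/a,d,L1,e,L2,L3,k,off,w=P/a,d,L1,e,L2,L3,k,off,w,f2=P/;s/apply(\[0,0,L2\])/apply([f2,0,L2])/;s/q\[5\]-np.pi\/2/q[5]+np.pi\/2/;s/70,0,0\],loss="soft_l1"/70,0,0,0]/' kin.py
cat > chk.py <<'E'
from kin import *
print(P.round(1),"maxres",np.abs(s.fun).max().round(1))
for tl in(25,30,35,43):
  for az in(.3,.15):
    z=np.array([np.sin(np.radians(tl))*np.cos(az),np.sin(np.radians(tl))*np.sin(az),-np.cos(np.radians(tl))])
    y=np.array([-np.sin(az),np.cos(az),0]);R=Ro.from_matrix(np.c_[np.cross(y,z),y,z])
    for u,h in((-30,12),(25,12),(52,50)):
      for q0 in([.1,.4,1.6,0,.4,-1.6],[.1,.4,2.3,3,.5,1.5]):
        i=ik(lane_pt(C,u,53,h)[0],R,q0);print(tl,az,u,h,i.x.round(2),round(i.cost,2))
E
python3 chk.py
```

```text
[ 5.000e-01  2.228e+02  5.062e+02 -4.000e-01  3.796e+02  3.180e+02
  7.630e+01  1.000e-01  2.000e-01  4.670e+01] maxres 0.4
25 0.3 -30 12 [-0.01  0.35  1.92  0.29  0.47 -2.11] 0.0
25 0.3 -30 12 [-0.09  0.34  2.11  1.27  0.28  3.11] 257.22
25 0.3 25 12 [ 0.03  0.43  1.77  0.23  0.53 -2.01] 0.0
25 0.3 25 12 [-0.05  0.41  2.    1.3   0.28  3.11] 372.92
25 0.3 52 50 [ 0.04  0.41  1.66  0.18  0.65 -1.95] 0.0
25 0.3 52 50 [-0.04  0.37  1.97  1.32  0.28  3.11] 595.29
25 0.15 -30 12 [ 0.04  0.35  1.92  0.11  0.44 -1.77] 0.0
25 0.15 -30 12 [-0.09  0.34  2.12  1.39  0.28  3.11] 353.87
25 0.15 25 12 [ 0.07  0.43  1.77  0.07  0.51 -1.71] 0.0
25 0.15 25 12 [-0.06  0.41  2.02  1.42  0.28  3.11] 485.6
25 0.15 52 50 [ 0.08  0.41  1.66  0.05  0.63 -1.68] 0.0
25 0.15 52 50 [-0.05  0.37  1.98  1.44  0.28  3.11] 716.82
30 0.3 -30 12 [-0.02  0.34  2.    0.49  0.34 -2.32] 0.0
30 0.3 -30 12 [-0.09  0.34  2.11  1.28  0.28  3.11] 102.79
30 0.3 25 12 [ 0.01  0.41  1.85  0.37  0.4  -2.16] 0.0
30 0.3 25 12 [-0.05  0.41  2.    1.31  0.28  3.11] 179.49
30 0.3 52 50 [ 0.03  0.39  1.74  0.27  0.52 -2.05] 0.0
30 0.3
[... 1076 characters left out ...]
3.11] 261.75
43 0.3 -30 12 [-0.08  0.33  2.1   1.25  0.28 -3.11] 49.25
43 0.3 -30 12 [-0.08  0.35  2.19  1.96  0.28  2.46] 0.08
43 0.3 25 12 [-0.05  0.4   2.    1.28  0.28 -3.11] 21.89
43 0.3 25 12 [-0.05  0.41  2.05  1.73  0.28  2.71] 7.25
43 0.3 52 50 [-0.03  0.36  1.93  1.05  0.28 -2.85] 3.97
43 0.3 52 50 [-0.04  0.37  1.97  1.36  0.28  3.11] 12.83
43 0.15 -30 12 [-0.09  0.33  2.12  1.36  0.28 -3.11] 120.19
43 0.15 -30 12 [-0.01  0.36  2.23  2.65  0.28  1.94] 16.59
43 0.15 25 12 [-0.06  0.4   2.01  1.39  0.28 -3.11] 112.68
43 0.15 25 12 [0.02 0.43 2.12 2.64 0.28 1.97] 54.34
43 0.15 52 50 [ 0.05  0.36  1.86  0.35  0.28 -1.99] 49.57
43 0.15 52 50 [-0.05  0.37  1.98  1.46  0.28  3.11] 109.73
```

```bash
cat > sim.py <<'E'
from kin import *
def run(q,rows,wr):
    q=np.array(q,float)
    for d in rows:
        p,R=fk(q,P);q=ik(p+R.apply(d),R,q,wr).x
    return q
def rep(q):
    p,R=fk(q,P);z=R.as_matrix()[:,2];return q.round(2),p.round(0),"tilt",np.degrees(np.arccos(-z[2])).round(1),"az",np.arctan2(z[1],z[0]).round(2),"yz",R.as_matrix()[2,1].round(3)
E
python3 - <<'E'
from sim import *
for wr in(100,200,300,500,1000):
    print(wr,rep(run(D[6][0],[[-60,0,0]]*5,wr)))
print("true",rep(np.array(D[7][0])))
E
```

```text
100 (array([ 0.23,  0.64,  0.04,  0.12,  1.06, -1.58]), array([841., 304., 846.]), 'tilt', np.float64(80.9), 'az', np.float64(0.33), 'yz', np.float64(0.062))
200 (array([ 0.22,  0.63,  0.04,  0.1 ,  1.25, -1.57]), array([824., 296., 791.]), 'tilt', np.float64(70.1), 'az', np.float64(0.32), 'yz', np.float64(0.057))
300 (array([ 0.23,  0.64,  0.04,  0.08,  1.42, -1.57]), array([806., 288., 737.]), 'tilt', np.float64(60.1), 'az', np.float64(0.31), 'yz', np.float64(0.049))
500 (array([ 0.23,  0.66,  0.04,  0.05,  1.62, -1.57]), array([780., 276., 667.]), 'tilt', np.float64(47.1), 'az', np.float64(0.3), 'yz', np.float64(0.036))
1000 (array([ 0.23,  0.69,  0.04,  0.03,  1.77, -1.57]), array([757., 266., 612.]), 'tilt', np.float64(36.7), 'az', np.float64(0.29), 'yz', np.float64(0.022))
true (array([ 0.23,  0.67,  0.04,  0.05,  1.68, -1.57]), array([772., 272., 645.]), 'tilt', np.float64(43.1), 'az', np.float64(0.29), 'yz', np.float64(0.03))
```

```bash
cat >> sim.py <<'E'
def toward(q,X,n,wr=600,vmax=55):
    rows=[]
    for _ in range(n):
        p,R=fk(q,P);d=np.array(X)-p;m=np.linalg.norm(d)
        if m<1:break
        d=d*min(1,vmax/m);r=R.inv().apply(d);rows.append((r/1000).round(4).tolist());q=ik(p+R.apply(r),R,q,wr).x
    return q,rows
E
python3 - <<'E'
from sim import *
q0=np.array(bot.get_obs()["joint_positions"]);print(rep(q0))
A=lane_pt(C,-35,53,40)[0]
print("direct",rep(toward(q0,A,15)[0]))
for V in([527,243,260],[480,230,260],[440,220,260],[420,214,300],[480,230,200]):
    q,r=toward(q0,V,10);q2,r2=toward(q,A,12);print(V,len(r),rep(q),"\n   ",len(r2),rep(q2))
E
```

```text
(array([-0.05,  0.13,  2.05,  0.78,  0.35, -2.54]), array([560., 124., 235.]), 'tilt', np.float64(42.6), 'az', np.float64(0.31), 'yz', np.float64(0.034))
direct (array([-0.09,  0.27,  2.13,  1.29,  0.28, -3.11]), array([556., 111., 157.]), 'tilt', np.float64(40.4), 'az', np.float64(0.33), 'yz', np.float64(0.047))
[527, 243, 260] 3 (array([ 0.29,  0.11,  1.99,  0.03,  0.3 , -1.56]), array([527., 243., 260.]), 'tilt', np.float64(42.6), 'az', np.float64(0.31), 'yz', np.float64(0.034)) 
    7 (array([-0.09,  0.27,  2.13,  1.29,  0.28, -3.11]), array([556., 111., 157.]), 'tilt', np.float64(40.4), 'az', np.float64(0.34), 'yz', np.float64(0.048))
[480, 230, 260] 3 (array([ 0.3 ,  0.02,  2.09,  0.02,  0.29, -1.55]), array([480., 230., 260.]), 'tilt', np.float64(42.6), 'az', np.float64(0.31), 'yz', np.float64(0.034)) 
    7 (array([-0.09,  0.27,  2.13,  1.29,  0.29, -3.11]), array([556., 112., 157.]), 'tilt', np.float64(40.4), 'az', np.float64(0.34), 'yz', np.float64(0.048))
[440, 220, 260] 3 (array([ 0.31, -0.06,  2.17,  0.  ,  0.29, -1.53]), array([440., 220., 260.]), 'tilt', np.float64(42.
[... 179 characters left out ...]
64(0.34), 'yz', np.float64(0.048))
[420, 214, 300] 4 (array([ 0.31, -0.17,  2.13,  0.  ,  0.44, -1.52]), array([420., 214., 300.]), 'tilt', np.float64(42.6), 'az', np.float64(0.31), 'yz', np.float64(0.034)) 
    8 (array([-0.09,  0.27,  2.13,  1.29,  0.28, -3.11]), array([556., 111., 157.]), 'tilt', np.float64(40.4), 'az', np.float64(0.33), 'yz', np.float64(0.046))
[480, 230, 200] 9 (array([ 0.26,  0.12,  2.11,  0.24,  0.28, -1.79]), array([480., 230., 201.]), 'tilt', np.float64(36.8), 'az', np.float64(0.37), 'yz', np.float64(0.059)) 
    3 (array([-0.09,  0.27,  2.08,  0.94,  0.34, -2.77]), array([556., 111., 156.]), 'tilt', np.float64(36.7), 'az', np.float64(0.37), 'yz', np.float64(0.059))
```

Run:
```python
from sim import *
q0=np.array(bot.get_obs()["joint_positions"])
A=lane_pt(C,-35,53,40)[0];B=lane_pt(C,20,53,11)[0]
for V in([470,260,170],[490,280,170],[470,240,160],[470,280,160],[440,240,170],[450,270,180]):
    q,r=toward(q0,V,10);q2,r2=toward(q,A,12);q3,_=toward(q2,B,5);print(V,len(r),rep(q),"\n   ",len(r2),rep(q2),"\n  ",rep(q3))
```

```text
[470, 260, 170] 10 (array([ 0.35,  0.2 ,  2.08,  0.06,  0.28, -1.55]), array([470., 260., 171.]), 'tilt', np.float64(33.3), 'az', np.float64(0.38), 'yz', np.float64(0.058)) 
    4 (array([-0.08,  0.28,  2.03,  0.69,  0.39, -2.51]), array([556., 111., 156.]), 'tilt', np.float64(33.3), 'az', np.float64(0.38), 'yz', np.float64(0.058)) 
   (array([-0.03,  0.4 ,  1.91,  0.67,  0.36, -2.45]), array([611., 129., 133.]), 'tilt', np.float64(33.3), 'az', np.float64(0.38), 'yz', np.float64(0.058))
[490, 280, 170] 10 (array([ 0.41,  0.24,  2.03, -0.14,  0.28, -1.31]), array([490., 280., 171.]), 'tilt', np.float64(34.1), 'az', np.float64(0.34), 'yz', np.float64(0.039)) 
    4 (array([-0.06,  0.27,  2.04,  0.68,  0.35, -2.48]), array([556., 111., 156.]), 'tilt', np.float64(33.8), 'az', np.float64(0.34), 'yz', np.float64(0.039)) 
   (array([-0.01,  0.4 ,  1.92,  0.65,  0.32, -2.42]), array([611., 129., 133.]), 'tilt', np.float64(33.8), 'az', np.float64(0.34), 'yz', np.float64(0.039))
[470, 240, 160] 10 (array([ 0.23,  0.2 ,  2.14,  0.63,  0.28, -2.21]), array([470., 240., 161.]), 'tilt', np.float64
[... 1148 characters left out ...]
, 'az', np.float64(0.47), 'yz', np.float64(0.097)) 
   (array([-0.06,  0.41,  1.9 ,  0.76,  0.42, -2.57]), array([611., 129., 133.]), 'tilt', np.float64(33.6), 'az', np.float64(0.47), 'yz', np.float64(0.097))
[450, 270, 180] 10 (array([ 0.43,  0.16,  2.11, -0.23,  0.28, -1.19]), array([450., 270., 181.]), 'tilt', np.float64(34.6), 'az', np.float64(0.32), 'yz', np.float64(0.032)) 
    4 (array([-0.06,  0.27,  2.04,  0.68,  0.34, -2.48]), array([556., 111., 156.]), 'tilt', np.float64(34.1), 'az', np.float64(0.32), 'yz', np.float64(0.033)) 
   (array([-0.01,  0.4 ,  1.93,  0.65,  0.31, -2.41]), array([611., 129., 133.]), 'tilt', np.float64(34.1), 'az', np.float64(0.32), 'yz', np.float64(0.033))
```

Run:
```python
from sim import *
q0=np.array(bot.get_obs()["joint_positions"])
q,r=toward(q0,[450,270,180],10,vmax=58);print(np.round(r,3).tolist(),rep(q))
```

```text
[[0.027, 0.051, -0.0], [0.028, 0.051, 0.003], [0.032, 0.046, 0.013], [0.036, 0.03, 0.025], [0.014, -0.005, 0.016], [0.008, -0.003, 0.009], [0.005, -0.002, 0.005], [0.003, -0.001, 0.003], [0.002, -0.001, 0.002], [0.001, -0.0, 0.001]] (array([ 0.44,  0.16,  2.11, -0.25,  0.28, -1.18]), array([450., 270., 181.]), 'tilt', np.float64(34.6), 'az', np.float64(0.32), 'yz', np.float64(0.03))
```

Call:
{"api": "jog_arm", "payload": {
  "dp": [
    [0.027,0.051,0],
    [0.028,0.051,0.003],
    [0.032,0.046,0.013],
    [0.036,0.03,0.025],
    [0.018,-0.005,0.02],
    [0.012,-0.003,0.012]
  ],
  "twist": [0,0,0,0,0,0]
}}

```text
time: 8.5
tool_pos: [476.7, 243.0, 194.9]
tcp_rot: [3.082, 0.621, -2.892]
contact_force: [0.4, -0.4, 0.1]
grip_width: 0.3
finger_force: 0.0
```

Run:
```python
from sim import *
show();q0=np.array(bot.get_obs()["joint_positions"])
A=lane_pt(C,-38,53,40)[0]
q,r=toward(q0,A,8,vmax=50);print(np.round(r,3).tolist(),rep(q))
```

```text
{'time': 8.5, 'joint_positions': [0.315, 0.144, 2.091, 0.076, 0.284, -1.591], 'tool_pos': [476.704, 242.959, 194.93], 'tcp_rot': [3.082, 0.621, -2.892], 'contact_force': [0.402, -0.351, 0.076], 'grip_width': 0.314}
z axis [ 0.548  0.201 -0.812] tilt deg 35.73
[[-0.004, -0.048, 0.015], [-0.003, -0.048, 0.015], [-0.003, -0.048, 0.015], [-0.0, -0.007, 0.002]] (array([-0.08,  0.27,  2.07,  0.84,  0.34, -2.66]), array([553., 110., 156.]), 'tilt', np.float64(35.6), 'az', np.float64(0.35), 'yz', np.float64(0.049))
```

Call:
{"api": "jog_arm", "payload": {
  "dp": [
    [-0.004,-0.048,0.015],
    [-0.003,-0.048,0.015],
    [-0.003,-0.048,0.015],
    [0,-0.007,0.002]
  ],
  "twist": [0,0,0,0]
}}

```text
time: 9.0
tool_pos: [536.0, 138.1, 163.9]
tcp_rot: [3.08, 0.611, -2.896]
contact_force: [-0.5, 1.5, -0.0]
grip_width: 0.6
finger_force: 0.0
```

Run:
```python
from sim import *
o,R=show();where()
for t in(-5,5):print(t,(R@rz(np.radians(t)))[:,1].round(3))
p=bot.camera_params("wrist");im=bot.capture("wrist");cv2.imwrite("pics/w2.png",im)
print(blobs(im))
def resid(c):
    return [cent(p,lane_pt(c,14+S[:,0],y+S[:,1],S[:,2])) for y in(53,0,-53)]
print(np.round(resid(C),1).tolist())
for a in([1,0,0],[0,1,0]):print("d/d",a,np.round(np.array(resid(np.array(C)+np.array(a)*5))-resid(C),1).tolist())
```

```text
{'time': 9.0, 'joint_positions': [-0.004, 0.232, 2.084, 0.708, 0.314, -2.462], 'tool_pos': [536.035, 138.096, 163.941], 'tcp_rot': [3.08, 0.611, -2.896], 'contact_force': [-0.512, 1.467, -0.026], 'grip_width': 0.583}
z axis [ 0.541  0.199 -0.817] tilt deg 35.18
u,y,h [-45.2  84.5  48.9]
-5 [-0.345  0.939 -0.   ]
5 [-0.206  0.973  0.1  ]
{'ruby': [([141.9, 265.0], 1542), ([128.3, 323.1], 909)], 'cobalt': [([279.2, 245.4], 389)], 'green': [([208.0, 259.7], 1124), ([199.6, 321.7], 363)]}
[[283.9, 273.8], [211.5, 278.0], [138.5, 282.4]]
d/d [1, 0, 0] [[-1.2, 2.8], [-0.0, 2.7], [1.2, 2.6]]
d/d [0, 1, 0] [[6.7, 0.5], [7.2, 0.5], [7.6, 0.4]]
```

View pics/w2.png

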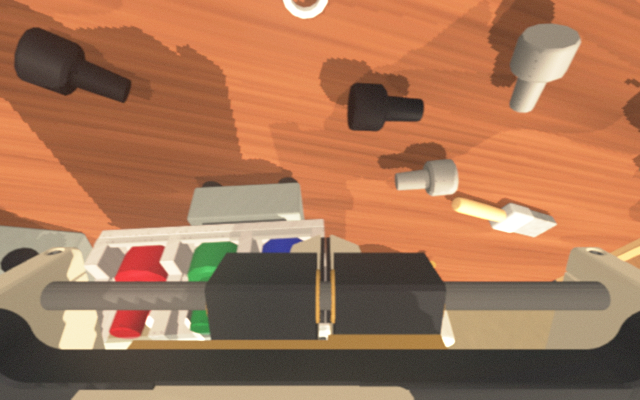

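Call:
{"api": "jog_arm", "payload": {
  "dp": [
    [0,-0.015,-0.025],
    [0,-0.016,-0.025],
    [0,0,-0.02],
    [0,0,0],
    [0,0,0]
  ],
  "twist": [-2.5,-2.5,0,0,0]
}}

```text
time: 9.68
tool_pos: [505.9, 97.5, 219.8]
tcp_rot: [-3.141, 0.613, -2.785]
contact_force: [-0.4, 1.0, 0.1]
grip_width: 0.2
finger_force: 0.0
```

Run:
```python
from sim import *
o,R=show();where();print("y axis",R[:,1].round(3))
p=bot.camera_params("wrist");im=bot.capture("wrist")
def hulls(c,y):
    pr=proj(p,lane_pt(c,14+S[:,0],y+S[:,1],S[:,2])).astype(np.float32);return pr
b=blobs(im);print(b);print([cent(p,lane_pt(C,14+S[:,0],y+S[:,1],S[:,2])).round(1).tolist() for y in(53,0,-53)])
for y in(53,0,-53):
    pr=hulls(C,y)
    for q in(pr[:48],pr[48:]):cv2.polylines(im,[np.int32(cv2.convexHull(q).round())],True,(255,255,0),1)
print("px per 5mm y",(proj(p,lane_pt(C,14,58,30))-proj(p,lane_pt(C,14,53,30))).round(1))
cv2.imwrite("pics/w3.png",cv2.resize(im[100:360,40:440],(800,520)))
```

```text
{'time': 9.675, 'joint_positions': [-0.129, 0.071, 2.083, 0.589, 0.505, -2.508], 'tool_pos': [505.925, 97.483, 219.791], 'tcp_rot': [-3.141, 0.613, -2.785], 'contact_force': [-0.393, 0.958, 0.052], 'grip_width': 0.241}
z axis [ 0.539  0.201 -0.818] tilt deg 35.14
u,y,h [-80.   54.7 108.7]
y axis [-0.349  0.937 -0.   ]
{'ruby': [([205.1, 234.3], 2095), ([28.4, 212.9], 175)], 'cobalt': [([317.3, 223.4], 988)], 'green': [([3.0, 209.2], 40), ([263.5, 228.5], 1496)]}
[[318.3, 233.6], [262.1, 232.0], [205.0, 230.5]]
px per 5mm y [[5.3 0.2]]
```

View pics/w3.png

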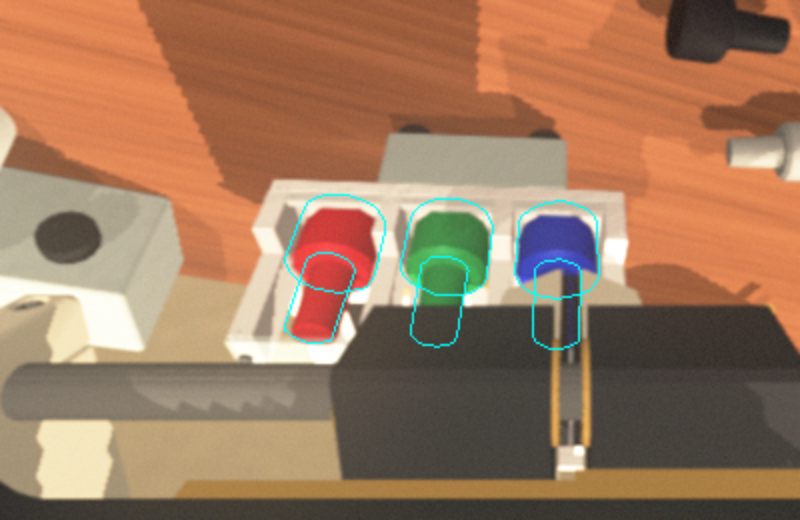

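The outlines match the stoppers' heads and columns (blue head at crop 557,250). The chute fit is good to about 1 mm. Now down to the lane mouth.

Run:
```python
from sim import *
q0=np.array(bot.get_obs()["joint_positions"]);q=q0
o,R=show()
a,b,c,d=[lane_pt(C,u,53,h)[0] for u,h in((-28,14),(-14,14),(6,13),(22,11))]
print((R.T@(a-o["tool_pos"])).round(1),"10mm up lane in tool",(R.T@(lane_pt(C,10,53,0)-lane_pt(C,0,53,0))[0]).round(2))
for X in(a,b,c,d):
    q,_=toward(q,X,8);print(rep(q))
```

```text
{'time': 9.725, 'joint_positions': [-0.129, 0.072, 2.083, 0.589, 0.505, -2.508], 'tool_pos': [505.837, 97.606, 219.442], 'tcp_rot': [3.142, 0.613, -2.785], 'contact_force': [0.251, -0.119, 0.095], 'grip_width': 0.62}
z axis [ 0.539  0.201 -0.818] tilt deg 35.1
[  0.6  -5.2 107.7] 10mm up lane in tool [-8.73 -0.54  4.86]
(array([-0.07,  0.33,  2.06,  0.94,  0.3 , -2.85]), array([565., 114., 131.]), 'tilt', np.float64(35.1), 'az', np.float64(0.36), 'yz', np.float64(0.0))
(array([-0.05,  0.35,  2.02,  0.89,  0.3 , -2.78]), array([578., 118., 132.]), 'tilt', np.float64(35.1), 'az', np.float64(0.36), 'yz', np.float64(0.0))
(array([-0.04,  0.38,  1.97,  0.81,  0.31, -2.69]), array([598., 124., 134.]), 'tilt', np.float64(35.1), 'az', np.float64(0.36), 'yz', np.float64(0.0))
(array([-0.03,  0.4 ,  1.93,  0.76,  0.32, -2.63]), array([613., 129., 133.]), 'tilt', np.float64(35.1), 'az', np.float64(0.36), 'yz', np.float64(0.0))
```

Call:
{"api": "jog_arm", "payload": {
  "dp": [
    [0,-0.0013,0.027],
    [0,-0.0013,0.027],
    [0,-0.0013,0.027],
    [0,-0.0013,0.0265],
    [0,0,0],
    [0,0,0]
  ],
  "twist": [0,0,0,0,0,0]
}}

```text
time: 10.48
tool_pos: [565.3, 114.3, 132.0]
tcp_rot: [-3.141, 0.613, -2.784]
contact_force: [0.7, -0.3, 0.4]
grip_width: 0.5
finger_force: 0.0
```

Run:
```python
from h import *
show();where();goto(-16,53,14)
```

```text
{'time': 10.475, 'joint_positions': [-0.067, 0.332, 2.059, 0.934, 0.299, -2.837], 'tool_pos': [565.341, 114.269, 132.007], 'tcp_rot': [-3.141, 0.613, -2.784], 'contact_force': [0.711, -0.28, 0.428], 'grip_width': 0.485}
z axis [ 0.539  0.201 -0.818] tilt deg 35.1
u,y,h [-27.8  53.   15. ]
{'time': 10.475, 'joint_positions': [-0.067, 0.332, 2.059, 0.934, 0.299, -2.837], 'tool_pos': [565.341, 114.269, 132.007], 'tcp_rot': [-3.141, 0.613, -2.784], 'contact_force': [0.711, -0.28, 0.428], 'grip_width': 0.485}
z axis [ 0.539  0.201 -0.818] tilt deg 35.1
target [576.6 117.8 132.3] tool delta mm [-9.8 -0.6  6.6]
```

Call:
{"api": "jog_arm", "payload": {
  "dp": [
    [-0.0026,-0.0002,0.0015],
    [-0.0026,-0.0002,0.0015],
    [-0.0026,-0.0002,0.0015],
    [-0.0026,-0.0002,0.0015],
    [-0.0026,-0.0002,0.0015],
    [-0.0026,-0.0002,0.0015],
    [-0.0026,-0.0002,0.0015],
    [-0.0026,-0.0002,0.0015]
  ],
  "twist": [0,0,0,0,0,0,0,0]
}}

```text
time: 11.48
tool_pos: [588.6, 120.9, 134.1]
tcp_rot: [-3.141, 0.613, -2.784]
contact_force: [-6.2, -3.8, 2.0]
grip_width: 0.0
finger_force: 3.4
```

Run:
```python
from h import *
show();where()
```

```text
{'time': 11.475, 'joint_positions': [-0.047, 0.362, 1.997, 0.842, 0.307, -2.725], 'tool_pos': [588.551, 120.896, 134.057], 'tcp_rot': [-3.141, 0.613, -2.784], 'contact_force': [-6.174, -3.823, 1.987], 'grip_width': 0.007}
z axis [ 0.539  0.201 -0.818] tilt deg 35.11
u,y,h [-3.5 52.4 14.5]
```

Call:
{"api": "jog_arm", "payload": {
  "dp": [
    [-0.0022,0,0.0012],
    [-0.0022,0,0.0012],
    [-0.0022,0,0.0012],
    [-0.0022,0,0.0012],
    [-0.0022,0,0.0012],
    [-0.0022,0,0.0012]
  ],
  "twist": [0,0,0,0,0,0]
}}

```text
time: 12.22
tool_pos: [600.8, 126.2, 135.0]
tcp_rot: [3.14, 0.61, -2.785]
contact_force: [-14.2, -4.2, 7.1]
grip_width: 0.5
finger_force: 7.2
```

Run:
```python
from h import *
show();where()
```

```text
{'time': 12.225, 'joint_positions': [-0.033, 0.379, 1.961, 0.782, 0.316, -2.653], 'tool_pos': [600.765, 126.186, 135.049], 'tcp_rot': [3.14, 0.61, -2.785], 'contact_force': [-14.159, -4.169, 7.061], 'grip_width': 0.483}
z axis [ 0.536  0.202 -0.82 ] tilt deg 34.96
u,y,h [ 9.7 53.8 14.1]
```

Call:
{"api": "jog_arm", "payload": {
  "dp": [
    [-0.0022,0,0.0012],
    [-0.0022,0,0.0012]
  ],
  "twist": [0,0]
}}

```text
time: 12.48
tool_pos: [604.8, 128.8, 135.4]
tcp_rot: [3.139, 0.609, -2.784]
contact_force: [-13.6, -0.5, 4.8]
grip_width: 0.3
finger_force: 6.2
```

Run:
```python
from h import *
show();where()
im=bot.capture("side");print(blobs(im)["cobalt"]);p=bot.camera_params("side")
for u in(14,30,40):print(u,cent(p,lane_pt(C,u+S[:,0],53+S[:,1],S[:,2])).round(1))
cv2.imwrite("pics/s3.png",cv2.resize(im[110:230,270:430],(800,600),interpolation=cv2.INTER_CUBIC))
```

```text
{'time': 12.475, 'joint_positions': [-0.028, 0.385, 1.948, 0.763, 0.321, -2.63], 'tool_pos': [604.774, 128.849, 135.364], 'tcp_rot': [3.139, 0.609, -2.784], 'contact_force': [-13.551, -0.536, 4.769], 'grip_width': 0.29}
z axis [ 0.535  0.203 -0.82 ] tilt deg 34.9
u,y,h [14.3 55.1 13.9]
[([331.8, 115.6], 96), ([205.7, 181.9], 64), ([498.6, 237.9], 271), ([533.2, 244.2], 287)]
14 [314.  170.9]
30 [317.2 168.2]
40 [319.2 166.5]
```

View pics/s3.png

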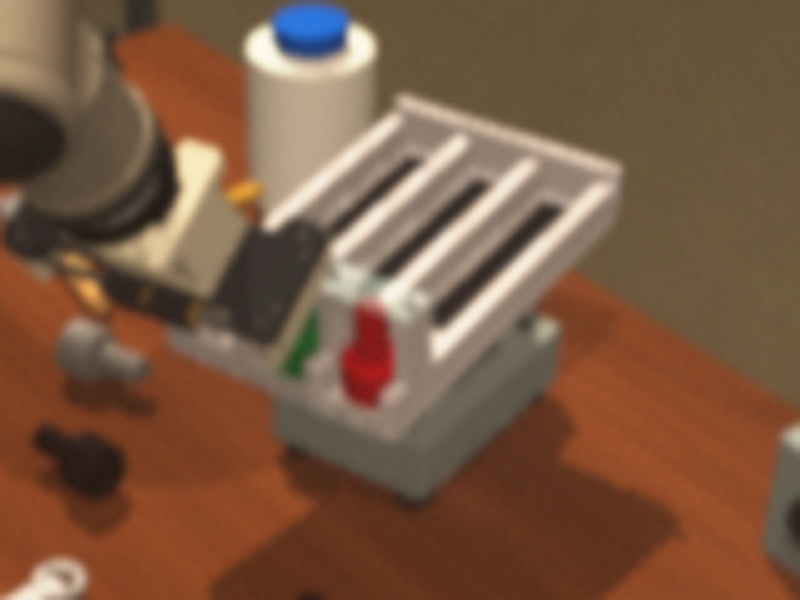

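The gripper hides the blue stopper from the side camera. The ruby stopper (365,350) and the green one (300,345) are still in place. I'll continue, trimming y.

Call:
{"api": "jog_arm", "payload": {
  "dp": [
    [-0.0022,-0.0007,0.0012],
    [-0.0022,-0.0007,0.0012],
    [-0.0022,-0.0007,0.0012]
  ],
  "twist": [0,0,0]
}}

```text
time: 12.9
tool_pos: [614.6, 128.9, 137.0]
tcp_rot: [3.141, 0.612, -2.784]
contact_force: [-3.4, 0.7, -1.1]
grip_width: 0.4
finger_force: 1.3
```

Run:
```python
from h import *
show();where()
im=bot.capture("top");print(blobs(im)["cobalt"]);p=bot.camera_params("top")
for u in(14,30,40,50):print(u,cent(p,lane_pt(C,u+S[:,0],53+S[:,1],S[:,2])).round(1))
cv2.imwrite("pics/t3.png",cv2.resize(im[110:210,220:380],(800,500),interpolation=cv2.INTER_CUBIC))
```

```text
{'time': 12.9, 'joint_positions': [-0.026, 0.396, 1.924, 0.739, 0.325, -2.602], 'tool_pos': [614.63, 128.911, 137.039], 'tcp_rot': [3.141, 0.612, -2.784], 'contact_force': [-3.381, 0.681, -1.054], 'grip_width': 0.402}
z axis [ 0.538  0.201 -0.818] tilt deg 35.08
u,y,h [23.9 52.3 14.6]
[([452.5, 94.1], 468), ([277.1, 162.4], 95), ([178.2, 267.2], 116)]
14 [280.9 177.3]
30 [279.3 171.9]
40 [278.3 168.5]
50 [277.3 165.1]
```

View pics/t3.png

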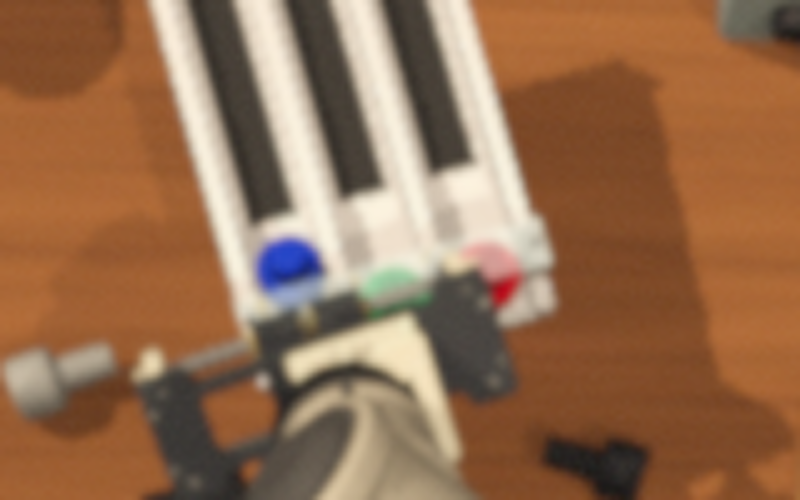

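The blue stopper is past the spring, with its shank clear of the guard (crop 290,268; u about 48). Ruby and green have not moved. I'll retreat and then come over the top.

Call:
{"api": "jog_arm", "payload": {
  "dp": [
    [0.0088,0.0005,-0.0049],
    [0.018,0.001,-0.01],
    [0.026,0.0016,-0.0146],
    [0,0,-0.04],
    [0,0,-0.05],
    [0,0,-0.04],
    [0,0,0],
    [0,0,0]
  ],
  "twist": [0,0,0,0,0,0,0,0]
}}

```text
time: 13.95
tool_pos: [487.9, 84.1, 237.3]
tcp_rot: [-3.141, 0.614, -2.785]
contact_force: [-0.4, 1.7, -0.8]
grip_width: 0.6
finger_force: 0.0
```

Run:
```python
from sim import *
o,R=show();where()
im=bot.capture("top");b=blobs(im);print(b["cobalt"],b["green"][:2],b["ruby"])
p=bot.camera_params("top")
for u in(46,48,50,52):print(u,cent(p,lane_pt(C,u+S[:,0],53+S[:,1],S[:,2])).round(1))
im=bot.capture("side");print(blobs(im)["cobalt"]);p=bot.camera_params("side")
for u in(46,48,50,52):print(u,cent(p,lane_pt(C,u+S[:,0],53+S[:,1],S[:,2])).round(1))
w=bot.camera_params("wrist");im=bot.capture("wrist");print(blobs(im))
for u in(46,48,50,52):print(u,cent(w,lane_pt(C,u+S[:,0],53+S[:,1],S[:,2])).round(1))
q=o["joint_positions"]
for X in(lane_pt(C,12,53,130)[0],lane_pt(C,54,53,48)[0]):
    q,r=toward(q,X,10);print(rep(q),r)
```

```text
{'time': 13.95, 'joint_positions': [-0.179, 0.006, 2.094, 0.573, 0.573, -2.519], 'tool_pos': [487.923, 84.108, 237.346], 'tcp_rot': [-3.141, 0.614, -2.785], 'contact_force': [-0.394, 1.718, -0.774], 'grip_width': 0.597}
z axis [ 0.54   0.2   -0.817] tilt deg 35.18
u,y,h [-99.2  47.3 128.4]
[([452.5, 94.2], 467), ([277.0, 162.5], 92), ([178.1, 267.2], 116)] [([299.4, 173.1], 52), ([123.2, 232.8], 1452)] [([441.9, 86.6], 251), ([484.4, 101.9], 259), ([317.9, 167.7], 75), ([392.2, 220.9], 102)]
46 [277.7 166.5]
48 [277.5 165.8]
50 [277.3 165.1]
52 [277.1 164.4]
[([331.8, 115.5], 104), ([205.8, 181.7], 63), ([498.5, 237.9], 271), ([533.2, 244.2], 287)]
46 [320.3 165.4]
48 [320.7 165.1]
50 [321.2 164.8]
52 [321.5 164.4]
{'ruby': [([221.0, 231.0], 1727), ([49.8, 212.6], 147)], 'cobalt': [([320.2, 231.4], 221)], 'green': [([637.2, 186.7], 29), ([624.1, 199.0], 63), ([24.7, 208.9], 43), ([273.4, 228.1], 1283)]}
46 [322.9 248.7]
48 [322.8 249.8]
50 [322.7 250.8]
52 [322.6 251.8]
(array([-0.04,  0.19,  1.83,  0.42,  0.58, -2.26]), array([592., 122., 251.]), 'tilt', np.float64(35.2), 'az', np.float64(0.36), 'yz', np.float64(-0.001)) [[-0.0484, -0.0002, 0.026], [-0.0484, -0.0002, 0.026], [-0.0013, -0.0, 0.0007]]
(array([-0.01,  0.38,  1.82,  0.53,  0.41, -2.36]), array([640., 138., 173.]), 'tilt', np.float64(35.2), 'az', np.float64(0.36), 'yz', np.float64(-0.001)) [[0.002, -0.0016, 0.0549], [0.0014, -0.0011, 0.0371]]
```

Call:
{"api": "jog_arm", "payload": {
  "dp": [
    [-0.049,0,0.026],
    [-0.049,0,0.026],
    [0,0,0],
    [0,0,0]
  ],
  "twist": [0,0,0,0],
  "jaw": 0.05
}}

```text
time: 14.6
tool_pos: [589.8, 123.2, 249.3]
tcp_rot: [3.14, 0.61, -2.784]
contact_force: [-0.5, 0.4, 0.3]
grip_width: 35.9
finger_force: 0.0
```

Run:
```python
from sim import *
where();goto(57,53,48)
p=bot.camera_params("wrist");im=bot.capture("wrist");print(blobs(im))
for u in(46,49,52,55):
    pr=proj(p,lane_pt(C,u,53,[28,62]));print(u,pr.round(0).tolist())
pr=proj(p,lane_pt(C,52+S[:,0],53+S[:,1],S[:,2])).astype(np.float32)
for q in(pr[:48],pr[48:]):cv2.polylines(im,[np.int32(cv2.convexHull(q).round())],True,(255,255,0),1)
cv2.imwrite("pics/w4.png",im)
```

```text
u,y,h [ 10.4  54.2 128.9]
{'time': 14.6, 'joint_positions': [-0.041, 0.192, 1.837, 0.419, 0.581, -2.26], 'tool_pos': [589.801, 123.165, 249.325], 'tcp_rot': [3.14, 0.61, -2.784], 'contact_force': [-0.537, 0.42, 0.303], 'grip_width': 35.869}
z axis [ 0.536  0.202 -0.82 ] tilt deg 34.95
target [642.5 138.4 173.7] tool delta mm [-1.5 -4.3 93.3]
{'ruby': [([186.4, 141.4], 2720)], 'cobalt': [([320.4, 164.0], 1023), ([319.0, 211.4], 268)], 'green': [([256.9, 135.6], 1633), ([248.6, 171.8], 59)]}
46 [[322.0, 177.0], [322.0, 206.0]]
49 [[321.0, 180.0], [321.0, 209.0]]
52 [[321.0, 182.0], [321.0, 211.0]]
55 [[321.0, 185.0], [321.0, 214.0]]
```

View pics/w4.png

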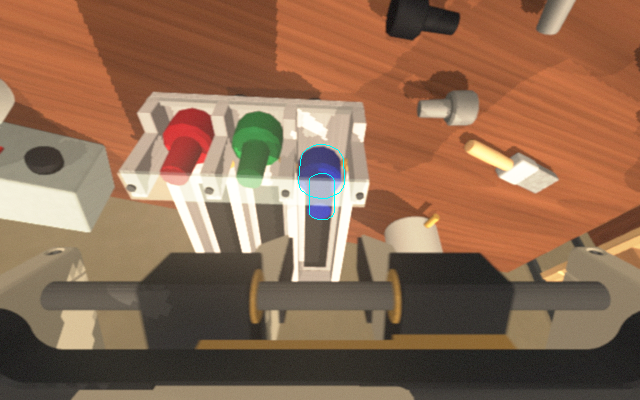

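The u = 52 outline fits the blue stopper exactly, at pixels (321,170–215). Descending.

Call:
{"api": "jog_arm", "payload": {
  "dp": [
    [-0.0005,-0.0015,0.025],
    [-0.0005,-0.0015,0.03],
    [-0.0005,-0.0013,0.025],
    [0,0,0.013],
    [0,0,0],
    [0,0,0]
  ],
  "twist": [0,0,0,0,0,0]
}}

```text
time: 15.4
tool_pos: [644.6, 137.2, 177.5]
tcp_rot: [-3.14, 0.617, -2.786]
contact_force: [8.0, 3.1, 0.0]
grip_width: 50.3
finger_force: 3.1
```

Run:
```python
from h import *
where();show()
```

```text
u,y,h [59.  51.2 51.6]
{'time': 15.4, 'joint_positions': [-0.006, 0.379, 1.804, 0.518, 0.422, -2.349], 'tool_pos': [644.581, 137.197, 177.532], 'tcp_rot': [-3.14, 0.617, -2.786], 'contact_force': [8.044, 3.144, 0.017], 'grip_width': 50.284}
z axis [ 0.543  0.2   -0.816] tilt deg 35.36
```

Call:
{"api": "jog_arm", "payload": {
  "dp": [
    [-0.0015,0,0],
    [0,0,0],
    [0,0,0],
    [0,0,0],
    [0,0,0]
  ],
  "twist": [0,0,0,0,0],
  "jaw": 0.01
}}

```text
time: 16.02
tool_pos: [644.5, 138.3, 177.3]
tcp_rot: [-3.141, 0.614, -2.784]
contact_force: [-0.6, 2.1, 4.3]
grip_width: 18.9
finger_force: 30.3
```

Run:
```python
from h import *
where();show();print(bot.get_obs()["finger_force"])
```

```text
u,y,h [59.2 52.3 51.3]
{'time': 16.025, 'joint_positions': [-0.004, 0.381, 1.8, 0.512, 0.428, -2.344], 'tool_pos': [644.512, 138.304, 177.252], 'tcp_rot': [-3.141, 0.614, -2.784], 'contact_force': [-0.584, 2.102, 4.287], 'grip_width': 18.865}
z axis [ 0.54   0.201 -0.818] tilt deg 35.16
30.293470014330524
```

Gripped, but near the pad edge (18.9 mm). I'll carry it up the lane clear of the guard and regrip there on the centre line.

Call:
{"api": "jog_arm", "payload": {
  "dp": [
    [-0.001,0,-0.0018],
    [-0.0044,-0.0003,0.0024],
    [-0.007,-0.0004,0.0039],
    [-0.007,-0.0004,0.0039],
    [-0.007,-0.0004,0.0039],
    [-0.0044,-0.0003,0.0024],
    [0,0,0]
  ],
  "twist": [0,0,0,0,0,0,0]
}}

```text
time: 16.9
tool_pos: [677.1, 148.4, 182.7]
tcp_rot: [-3.141, 0.613, -2.784]
contact_force: [-0.7, 0.2, -1.4]
grip_width: 19.3
finger_force: 30.0
```

Run:
```python
from h import *
where();show()
im=bot.capture("side");print(blobs(im)["cobalt"]);p=bot.camera_params("side")
for u in(50,80,85,90):
  for dh in (0,3):print(u,dh,cent(p,lane_pt(C,u+S[:,0],53+S[:,1],S[:,2]+dh)).round(1))
cv2.imwrite("pics/s5.png",cv2.resize(im[100:220,270:430],(800,600),interpolation=cv2.INTER_CUBIC))
```

```text
u,y,h [93.7 52.3 53.2]
{'time': 16.9, 'joint_positions': [0.016, 0.427, 1.703, 0.443, 0.465, -2.255], 'tool_pos': [677.06, 148.441, 182.672], 'tcp_rot': [-3.141, 0.613, -2.784], 'contact_force': [-0.68, 0.224, -1.374], 'grip_width': 19.313}
z axis [ 0.54   0.201 -0.818] tilt deg 35.15
[([334.3, 115.0], 64), ([330.1, 156.1], 48), ([205.7, 181.8], 63), ([498.6, 237.9], 271), ([533.2, 244.2], 286)]
50 0 [321.2 164.8]
50 3 [321.1 163.9]
80 0 [326.9 159.7]
80 3 [326.9 159. ]
85 0 [327.9 158.9]
85 3 [327.8 158.2]
90 0 [328.8 158.1]
90 3 [328.7 157.3]
```

View pics/s5.png

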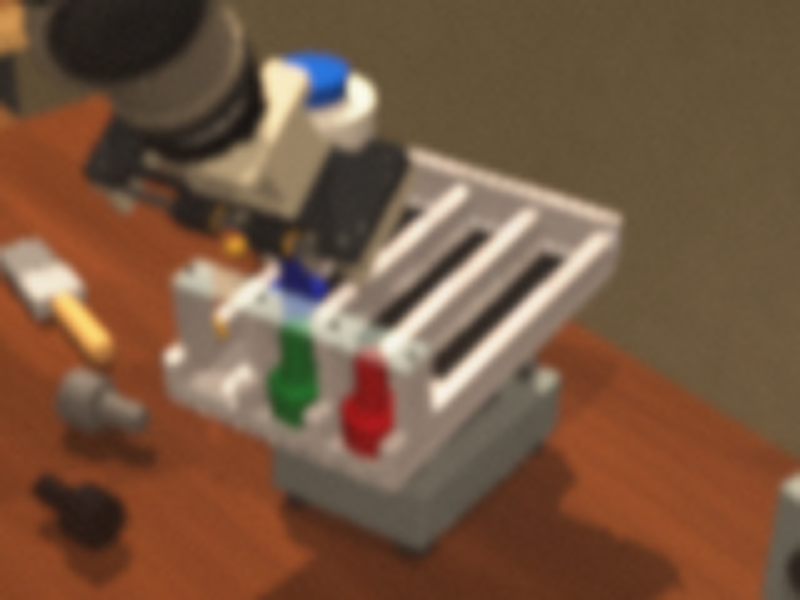

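The blue stopper moved with the gripper (crop 300,275) and the other two are untouched. Now I'll lower it, release, and regrip deeper.

Call:
{"api": "jog_arm", "payload": {
  "dp": [
    [0.0005,0,0.0009],
    [0.0005,0,0.0009],
    [0,0,0]
  ],
  "twist": [0,0,0]
}}

```text
time: 17.32
tool_pos: [676.9, 148.4, 180.9]
tcp_rot: [-3.141, 0.614, -2.784]
contact_force: [-0.3, -0.9, 0.1]
grip_width: 19.2
finger_force: 30.0
```

Call:
{"api": "jog_arm", "payload": {
  "dp": [
    [0,0,0],
    [0,0,0],
    [0.002,0,0.003],
    [0.003,0,0.0035],
    [0.0018,0,0.0025],
    [0,0,0]
  ],
  "twist": [0,0,0,0,0,0],
  "jaw": 0.04
}}

```text
time: 18.08
tool_pos: [676.4, 148.2, 168.8]
tcp_rot: [-3.141, 0.613, -2.785]
contact_force: [-0.3, -0.8, 0.2]
grip_width: 40.3
finger_force: 0.0
```

Call:
{"api": "jog_arm", "payload": {
  "dp": [
    [0,0,0],
    [0,0,0],
    [0,0,0],
    [0,0,0]
  ],
  "twist": [0,0,0,0],
  "jaw": 0.01
}}

```text
time: 18.58
tool_pos: [676.7, 148.3, 169.6]
tcp_rot: [-3.141, 0.614, -2.784]
contact_force: [-0.6, 0.4, 0.7]
grip_width: 20.0
finger_force: 30.0
```

Run:
```python
from sim import *
where();o,R=show()
# tray fit: compare top and side projections of cell lip corners & tray stoppers
T0=np.array([505.4,-204.0]);ax=np.array([[616.2,-177.3],[610.2,-256.2]]).mean(0)-np.array([[393.6,-230.8],[401.7,-151.8]]).mean(0)
yaw=np.arctan2(ax[1],ax[0]);print("tray yaw",yaw,"len",np.linalg.norm(ax))
ob=[("top",-1,(389.3,243.8)),("top",0,(392.2,220.9)),("side",0,(356.6,277.7)),("side",-1,None)]
def m(c,i):
    d=np.array([np.cos(c[2]),np.sin(c[2]),0]);return S+[c[0],c[1],5]+70*i*d
ps={c:bot.camera_params(c) for c in("top","side")}
for c,i,q in ob:
    print(c,i,cent(ps[c],m([*T0,yaw],i)).round(1),q)
cell=T0+70*np.array([np.cos(yaw),np.sin(yaw)]);print("cell",cell)
```

```text
u,y,h [91.9 52.3 40.2]
{'time': 18.575, 'joint_positions': [0.016, 0.444, 1.719, 0.473, 0.435, -2.288], 'tool_pos': [676.673, 148.311, 169.562], 'tcp_rot': [-3.141, 0.614, -2.784], 'contact_force': [-0.556, 0.439, 0.688], 'grip_width': 19.986}
z axis [ 0.54   0.201 -0.818] tilt deg 35.16
tray yaw -0.1175259439235889 len 217.04724140149773
top -1 [390.8 244.3] (389.3, 243.8)
top 0 [393.2 221.1] (392.2, 220.9)
side 0 [357.1 279.7] (356.6, 277.7)
side -1 [333.2 290.4] None
cell [ 574.91712403 -212.20789054]
```

Firm centred grip now (20.0 mm). Next, plan the carry.

Run:
```python
from sim import *
o,R=show();foot=lane_pt(C,86.5,53,0)[0];q=np.array(o["joint_positions"])
t=o["tool_pos"];D0=np.array([575,-210,5+2.5])-foot;print("foot",foot.round(1),"delta",D0.round(1))
for w in([0,0,100],[D0[0],D0[1],100],[D0[0],D0[1],D0[2]+25],D0):
    X=t+w;q,r=toward(q,X,16,vmax=45);print(rep(q),"want",X.round(0),len(r),np.round(r[:1],4).tolist(),np.round(r[-2:],4).tolist())
```

```text
{'time': 18.575, 'joint_positions': [0.016, 0.444, 1.719, 0.473, 0.435, -2.288], 'tool_pos': [676.673, 148.311, 169.562], 'tcp_rot': [-3.141, 0.614, -2.784], 'contact_force': [-0.556, 0.439, 0.688], 'grip_width': 19.986}
z axis [ 0.54   0.201 -0.818] tilt deg 35.16
foot [675.3 148.7 129. ] delta [-100.3 -358.7 -121.5]
(array([ 0.02,  0.33,  1.58,  0.32,  0.67, -2.11]), array([677., 148., 270.]), 'tilt', np.float64(35.2), 'az', np.float64(0.36), 'yz', np.float64(-0.001)) want [677. 148. 270.] 3 [[-0.0259, -0.0001, -0.0368]] [[-0.0259, -0.0001, -0.0368], [-0.0058, -0.0, -0.0082]]
(array([-0.75,  0.29,  1.64,  0.65,  1.01, -2.98]), array([ 576., -210.,  270.]), 'tilt', np.float64(35.2), 'az', np.float64(0.36), 'yz', np.float64(-0.001)) want [ 576. -210.  270.] 9 [[0.0217, -0.0364, -0.0152]] [[0.0217, -0.0364, -0.0152], [0.006, -0.01, -0.0042]]
(array([-0.69,  0.55,  1.79,  0.72,  0.67, -3.11]), array([ 577., -210.,   73.]), 'tilt', np.float64(28.0), 'az', np.float64(0.36), 'yz', np.float64(0.03)) want [ 576. -210.   73.] 9 [[0.0259, 0.0, 0.0368]] [[0.0033, 0.0002, 0.001], [0.0014, 0.0001, 0.0004]]
(array([-0.68,  0.6 ,  1.8 ,  0.72,  0.63, -3.11]), array([ 577., -210.,   48.]), 'tilt', np.float64(26.8), 'az', np.float64(0.37), 'yz', np.float64(0.034)) want [ 576. -210.   48.] 4 [[0.0123, -0.0007, 0.0222]] [[0.0029, 0.0002, 0.0009], [0.0012, 0.0001, 0.0004]]
```

Joint 6 would run out of range over the tray. So I'll release here, back off, turn the gripper half a turn (same grasp), and regrip.

Call:
{"api": "jog_arm", "payload": {
  "dp": [
    [0,0,0],
    [0,0,0],
    [0,0,-0.02],
    [0,0,-0.03],
    [0,0,-0.03],
    [0,0,-0.01],
    [0,0,0],
    [0,0,0],
    [0,0,0],
    [0,0,0]
  ],
  "twist": [0,0,0,0,0,10.6,10.6,10.6,10.6,10.6],
  "jaw": 0.045
}}

```text
time: 19.82
tool_pos: [628.0, 130.2, 243.0]
tcp_rot: [2.628, 0.351, 2.474]
contact_force: [0.2, -0.7, -0.5]
grip_width: 45.5
finger_force: 0.0
```

Call:
{"api": "jog_arm", "payload": {
  "dp": [
    [0,0,0],
    [0,0,0],
    [0,0,0],
    [0,0,0],
    [0,0,0],
    [0,0,0],
    [0,0,0],
    [0,0,0],
    [0,0,0],
    [0,0,0]
  ],
  "twist": [10.6,10.6,10.6,10.6,10.6,10.6,10.6,10.6,10.6,10.6]
}}

```text
time: 21.08
tool_pos: [628.0, 130.1, 242.9]
tcp_rot: [2.898, -0.568, 0.789]
contact_force: [-1.1, -1.1, 0.2]
grip_width: 45.1
finger_force: 0.0
```

Run:
```python
from sim import *
where();o,R=show();print("y",R[:,1].round(3))
im=bot.capture("top");print(blobs(im)["cobalt"]);p=bot.camera_params("top")
for u in(82,86.5,90):print(u,cent(p,lane_pt(C,u+S[:,0],53+S[:,1],S[:,2])).round(1))
```

```text
u,y,h [ 48.   49.4 118.6]
{'time': 21.075, 'joint_positions': [-0.022, 0.268, 1.756, 0.401, 0.576, 0.553], 'tool_pos': [627.976, 130.14, 242.933], 'tcp_rot': [2.898, -0.568, 0.789], 'contact_force': [-1.077, -1.065, 0.198], 'grip_width': 45.096}
z axis [ 0.539  0.201 -0.818] tilt deg 35.13
y [ 0.597 -0.776  0.203]
[([452.5, 94.1], 468), ([273.3, 150.7], 124), ([178.2, 267.1], 114)]
82 [274.2 154.2]
86.5 [273.8 152.7]
90 [273.4 151.5]
```

Call:
{"api": "jog_arm", "payload": {
  "dp": [
    [0,0,0],
    [0,0,0],
    [0,0,0.025],
    [0,0,0.03],
    [0,0,0.025],
    [0,0,0.01],
    [0,0,0]
  ],
  "twist": [10.6,10.4,0,0,0,0,0]
}}

```text
time: 22.0
tool_pos: [676.4, 148.3, 168.9]
tcp_rot: [3.141, -0.612, 0.359]
contact_force: [-0.5, -0.2, 1.1]
grip_width: 44.8
finger_force: 0.0
```

Call:
{"api": "jog_arm", "payload": {
  "dp": [
    [0,0,0],
    [0,0,0],
    [0,0,0],
    [0,0,0]
  ],
  "twist": [0,0,0,0],
  "jaw": 0.01
}}

```text
time: 22.5
tool_pos: [676.7, 148.3, 170.2]
tcp_rot: [3.141, -0.614, 0.358]
contact_force: [-2.6, -0.1, 3.9]
grip_width: 19.8
finger_force: 30.1
```

Run:
```python
from sim import *
o,R=show();print("y",R[:,1].round(3));foot=lane_pt(C,86.5,53,0)[0];q=np.array(o["joint_positions"])
t=o["tool_pos"];D0=np.array([575,-210,5+2.5])-foot
for w in([0,0,100],[D0[0],D0[1],100],[D0[0],D0[1],D0[2]+25],D0):
    X=t+w;q,r=toward(q,X,16,vmax=45);print(rep(q),"want",X.round(0),len(r),np.round(r[:1],4).tolist(),np.round(r[-1:],4).tolist())
```

```text
{'time': 22.5, 'joint_positions': [0.016, 0.443, 1.719, 0.473, 0.435, 0.853], 'tool_pos': [676.702, 148.31, 170.213], 'tcp_rot': [3.141, -0.614, 0.358], 'contact_force': [-2.618, -0.073, 3.859], 'grip_width': 19.757}
z axis [ 0.54   0.201 -0.817] tilt deg 35.21
y [ 0.35  -0.937  0.001]
(array([0.02, 0.33, 1.58, 0.32, 0.67, 1.04]), array([677., 148., 270.]), 'tilt', np.float64(35.2), 'az', np.float64(0.36), 'yz', np.float64(0.001)) want [677. 148. 270.] 3 [[0.026, 0.0001, -0.0367]] [[0.0058, 0.0, -0.0082]]
(array([-0.75,  0.29,  1.64,  0.65,  1.01,  0.16]), array([ 576., -210.,  270.]), 'tilt', np.float64(35.2), 'az', np.float64(0.36), 'yz', np.float64(0.001)) want [ 576. -210.  270.] 9 [[-0.0217, 0.0364, -0.0153]] [[-0.006, 0.01, -0.0042]]
(array([-0.75,  0.56,  1.87,  0.99,  0.67, -0.33]), array([ 576., -210.,   74.]), 'tilt', np.float64(35.2), 'az', np.float64(0.36), 'yz', np.float64(0.001)) want [ 576. -210.   74.] 5 [[-0.0259, -0.0, 0.0368]] [[-0.0095, -0.0, 0.0135]]
(array([-0.75,  0.61,  1.88,  1.06,  0.63, -0.41]), array([ 576., -210.,   49.]), 'tilt', np.float64(35.2), 'az', np.float64(0.36), 'yz', np.float64(0.001)) want [ 576. -210.   49.] 1 [[-0.0144, -0.0, 0.0204]] [[-0.0144, -0.0, 0.0204]]
```

Call:
{"api": "jog_arm", "payload": {
  "dp": [
    [0.0085,0,-0.012],
    [0.0205,0,-0.029],
    [0.0205,0,-0.029],
    [0.0083,0,-0.0118],
    [0,0,0]
  ],
  "twist": [0,0,0,0,0]
}}

```text
time: 23.12
tool_pos: [676.9, 148.3, 270.4]
tcp_rot: [3.14, -0.615, 0.358]
contact_force: [0.4, 0.3, -2.0]
grip_width: 19.8
finger_force: 29.9
```

Call:
{"api": "jog_arm", "payload": {
  "dp": [
    [-0.01,0.017,-0.007],
    [-0.0217,0.0364,-0.0153],
    [-0.0217,0.0364,-0.0153],
    [-0.0217,0.0364,-0.0153],
    [-0.0217,0.0364,-0.0153],
    [-0.0217,0.0364,-0.0153],
    [-0.0217,0.0364,-0.0153],
    [-0.0217,0.0364,-0.0153],
    [-0.0177,0.0294,-0.0125],
    [0,0,0]
  ],
  "twist": [0,0,0,0,0,0,0,0,0,0]
}}

```text
time: 24.38
tool_pos: [575.1, -213.0, 267.6]
tcp_rot: [-3.139, -0.611, 0.351]
contact_force: [1.1, 0.1, -1.3]
grip_width: 19.2
finger_force: 29.9
```

Run:
```python
from sim import *
o,R=show();print(o["finger_force"])
t=o["tool_pos"];off=lane_pt(C,86.5,53,0)[0]-[676.7,148.3,170.2]
print("foot",t+off,"tool delta to 20mm above",(R.T@(np.array([575,-210,27])-t-off)).round(1))
im=bot.capture("top");b=blobs(im);print(b["cobalt"],b["green"][:3],b["ruby"])
im=bot.capture("side");cv2.imwrite("pics/s6.png",cv2.resize(im[120:370,290:490],(640,800))[:600])
```

```text
{'time': 24.375, 'joint_positions': [-0.757, 0.292, 1.645, 0.653, 1.012, 0.16], 'tool_pos': [575.083, -213.0, 267.574], 'tcp_rot': [-3.139, -0.611, 0.351], 'contact_force': [1.094, 0.056, -1.275], 'grip_width': 19.234}
z axis [ 0.538  0.2   -0.819] tilt deg 35.03
29.949389852554305
foot [ 573.67633017 -212.64519521  226.41539279] tool delta to 20mm above [-112.7   -1.6  164.5]
[([452.5, 94.2], 466), ([412.3, 176.8], 26), ([178.2, 267.2], 117)] [([299.4, 173.1], 52), ([123.1, 232.8], 1457), ([611.1, 308.6], 8119)] [([441.9, 86.6], 253), ([484.4, 101.9], 261), ([317.9, 167.7], 75), ([392.2, 221.0], 102)]
```

View pics/s6.png

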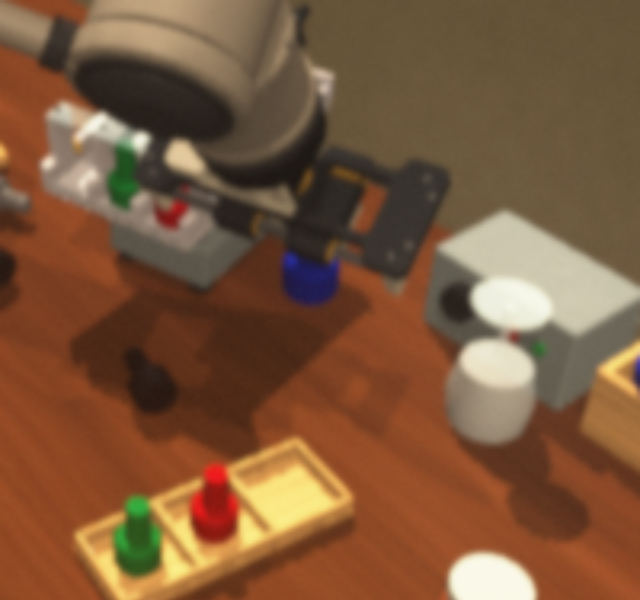

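Held upright (blue head at crop 310,275), and the empty cell is at (298,490). Descending to 20 mm above the floor.

Call:
{"api": "jog_arm", "payload": {
  "dp": [
    [-0.012,0,0.0175],
    [-0.025,-0.001,0.0365],
    [-0.025,-0.0006,0.0365],
    [-0.025,0,0.0365],
    [-0.018,0,0.026],
    [-0.008,0,0.0115],
    [0,0,0],
    [0,0,0]
  ],
  "twist": [0,0,0,0,0,0,0,0]
}}

```text
time: 25.48
tool_pos: [578.2, -207.7, 70.9]
tcp_rot: [3.14, -0.614, 0.359]
contact_force: [0.2, 0.3, -0.7]
grip_width: 20.1
finger_force: 30.0
```

Run:
```python
from sim import *
o,R=show()
off=lane_pt(C,86.5,53,0)[0]-[676.7,148.3,170.2]
print("foot",o["tool_pos"]+off,"10 mm down in tool",(R.T@[0,0,-10]).round(2))
im=bot.capture("top");b=blobs(im);print(b["cobalt"]);p=bot.camera_params("top")
cv2.imwrite("pics/t7.png",cv2.resize(im[150:270,330:490],(800,600),interpolation=cv2.INTER_CUBIC))
```

```text
{'time': 25.475, 'joint_positions': [-0.746, 0.567, 1.868, 0.996, 0.659, -0.332], 'tool_pos': [578.169, -207.736, 70.851], 'tcp_rot': [3.14, -0.614, 0.359], 'contact_force': [0.189, 0.262, -0.721], 'grip_width': 20.077}
z axis [ 0.54   0.201 -0.818] tilt deg 35.16
foot [ 576.76150915 -207.38161854   29.69241225] 10 mm down in tool [-5.76 -0.01  8.18]
[([452.5, 94.2], 467), ([398.3, 192.7], 28), ([178.2, 267.2], 116)]
```

View pics/t7.png

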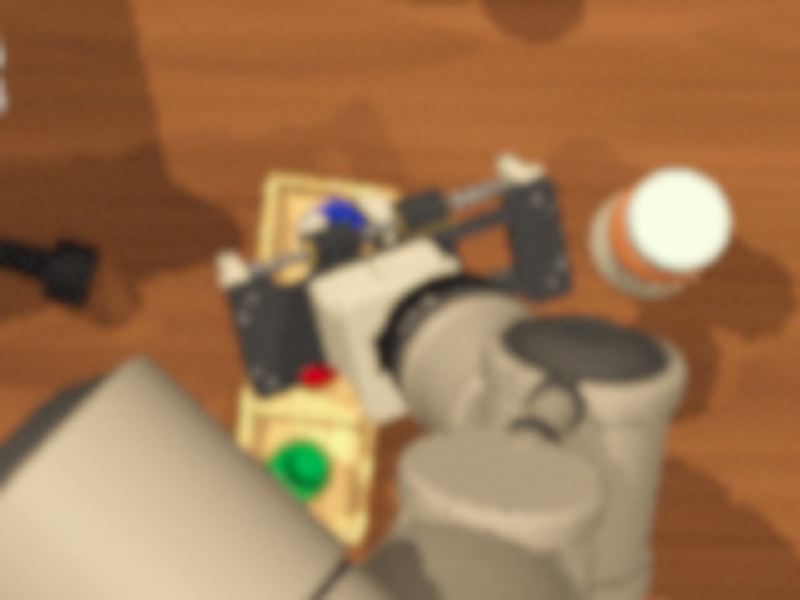

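The blue head is inside the cell's outline (crop 340,213). The jar (680,220) and red stopper (315,375) are clear. Lowering.

Call:
{"api": "jog_arm", "payload": {
  "dp": [
    [-0.003,0,0.0041],
    [-0.0035,0,0.0049],
    [-0.0029,0,0.0041],
    [-0.0012,0,0.0016],
    [0,0,0]
  ],
  "twist": [0,0,0,0,0]
}}

```text
time: 26.15
tool_pos: [577.5, -208.5, 51.9]
tcp_rot: [-3.142, -0.613, 0.357]
contact_force: [-0.4, 0.1, -1.6]
grip_width: 19.9
finger_force: 30.0
```

Call:
{"api": "jog_arm", "payload": {
  "dp": [
    [-0.0009,0,0.0012],
    [-0.0006,0,0.0008],
    [0,0,0]
  ],
  "twist": [0,0,0]
}}

```text
time: 26.52
tool_pos: [577.5, -208.5, 49.6]
tcp_rot: [3.141, -0.613, 0.357]
contact_force: [0.4, -1.4, -1.7]
grip_width: 19.9
finger_force: 29.9
```

Call:
{"api": "jog_arm", "payload": {
  "dp": [
    [-0.0006,0,0.0008],
    [0,0,0]
  ],
  "twist": [0,0]
}}

```text
time: 26.78
tool_pos: [577.6, -208.6, 48.7]
tcp_rot: [3.141, -0.614, 0.357]
contact_force: [0.6, 0.1, -1.4]
grip_width: 19.9
finger_force: 30.0
```

Call:
{"api": "jog_arm", "payload": {
  "dp": [
    [-0.0006,0,0.0008],
    [0,0,0]
  ],
  "twist": [0,0]
}}

```text
time: 27.02
tool_pos: [577.9, -208.6, 48.4]
tcp_rot: [3.14, -0.615, 0.358]
contact_force: [1.1, 1.4, 4.7]
grip_width: 20.1
finger_force: 30.0
```

Call:
{"api": "jog_arm", "payload": {
  "dp": [
    [-0.0005,0,0.0007],
    [0,0,0]
  ],
  "twist": [0,0]
}}

```text
time: 27.28
tool_pos: [578.3, -208.5, 48.1]
tcp_rot: [3.14, -0.616, 0.358]
contact_force: [1.1, 1.4, 8.3]
grip_width: 19.9
finger_force: 30.1
```

It's touching the floor. Open and back out along the fingers.

Call:
{"api": "jog_arm", "payload": {
  "dp": [
    [0,0,0],
    [0,0,0],
    [0,0,0],
    [0,0,0]
  ],
  "twist": [0,0,0,0],
  "jaw": 0.045
}}

```text
time: 27.78
tool_pos: [577.3, -208.5, 46.5]
tcp_rot: [3.141, -0.613, 0.357]
contact_force: [0.0, -0.1, -0.5]
grip_width: 44.5
finger_force: 0.0
```

Call:
{"api": "jog_arm", "payload": {
  "dp": [
    [0,0,-0.02],
    [0,0,-0.04],
    [0,0,-0.05],
    [0.02,0,-0.05],
    [0.03,0,-0.04],
    [0.03,0,-0.04],
    [0.01,0,-0.01],
    [0,0,0],
    [0,0,0]
  ],
  "twist": [0,0,0,0,0,0,0,0,0]
}}

```text
time: 28.9
tool_pos: [511.0, -232.4, 301.0]
tcp_rot: [-3.138, -0.612, 0.355]
contact_force: [-1.0, 0.3, -1.0]
grip_width: 44.9
finger_force: 0.0
```

Run:
```python
from sim import *
show()
ps={}
for c in("top","side"):
    im=bot.capture(c);b=blobs(im);p=bot.camera_params(c);print(c,b)
    print(" pred",cent(p,S+[576.5,-208.5,5]).round(1))
    if c=="side":cv2.imwrite("pics/s8.png",cv2.resize(im[150:310,290:450],(600,600),interpolation=cv2.INTER_CUBIC))
```

```text
{'time': 28.9, 'joint_positions': [-0.888, 0.193, 1.683, 0.644, 1.138, 0.087], 'tool_pos': [510.959, -232.433, 301.021], 'tcp_rot': [-3.138, -0.612, 0.355], 'contact_force': [-0.966, 0.328, -1.006], 'grip_width': 44.899}
z axis [ 0.537  0.203 -0.819] tilt deg 35.06
top {'ruby': [([441.9, 86.6], 251), ([484.4, 101.9], 260), ([317.9, 167.8], 74), ([392.7, 221.0], 111)], 'cobalt': [([452.5, 94.2], 466), ([394.9, 197.5], 102), ([178.2, 267.2], 116)], 'green': [([299.4, 173.1], 52), ([123.2, 232.8], 1464), ([611.1, 308.4], 8095), ([389.3, 243.8], 95), ([111.4, 295.6], 161)]}
 pred [394.5 197.8]
side {'ruby': [([510.7, 231.0], 283), ([545.9, 266.9], 420), ([356.6, 277.5], 252), ([593.7, 361.7], 44), ([543.6, 385.8], 71)], 'cobalt': [([205.8, 181.8], 63), ([498.5, 237.9], 270), ([533.2, 244.2], 287), ([380.0, 267.4], 208)], 'green': [([214.5, 147.9], 1105), ([332.5, 278.7], 32), ([332.0, 289.9], 70)]}
 pred [379.3 268.4]
```

View pics/s8.png

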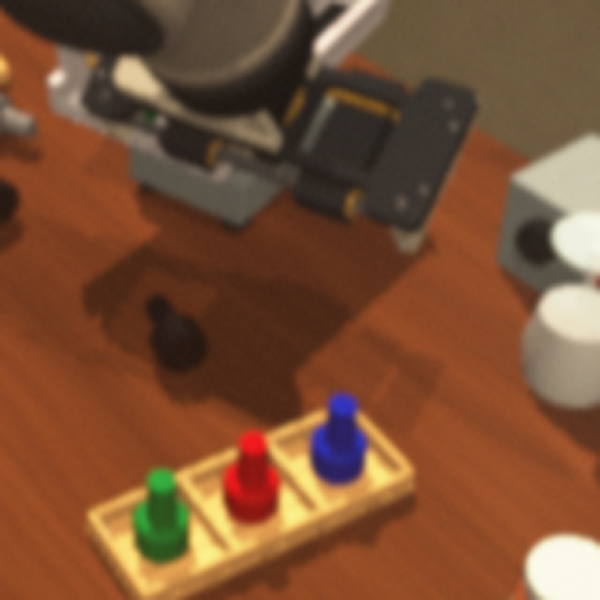

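The tray now holds green (162,520), red (252,480) and blue (340,440), all standing upright. The gripper is clear, and the other blobs are where they started.

```bash
python3 -c "
from plant import bot
print(bot.close_job())"
```

```text
the job is handed in; nothing more can be done
None
```

The cobalt stopper was eased up its lane past the spring and now stands upright in the tray's empty compartment. The last pictures show ruby, green and the cobalt reject where they started, and the job is handed in (no verdict came back).

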